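# Set the one-way sample carousel back to its start and load it with empty jars

### The job

Get the sample carousel ready for the next session: lift its ratchet pawl and throw it over clear of the teeth, turn the wheel backward (clockwise seen from above) by its post as far as the start stop, and drop the pawl back into the teeth. Lower every jar out of the open kit drawer gently, without dropping it, into a cup of its own on the carousel, standing upright with the lid up, and push the emptied drawer fully home until its catch holds it. Leave the other things on the desk where they are.

Things in the scene. Friction and masses are not known exactly. Their poses are not given: they have to be found in the camera images.
- carousel: fixed sample carousel: grey base 320 mm across, 22 mm high; on it an aluminium wheel 300 mm across, top at z = 36 mm, with 24 saw teeth 10 mm high round its rim (15 degrees each), five deep white cups and a black turning post; the pawl stands beside the wheel on its +y side, on a grey foot. Origin: on the wheel's vertical axis, at desk level; z up.
- carousel_wheel (a joint): turn of the wheel, rad, growing anticlockwise seen from above (forward). 0 = start stop: the steel tab on its rim meets the steel lug of the base. Starts 1.2 to 2.1 rad forward. Light friction (0.12 N m), stays where it is left. With the pawl in the teeth it turns forward only, clicking.
- turning_post (a point): centre of the top of the black upright post (round, 24 mm thick, 104 mm tall, standing on the wheel 90 mm from its axis, top at z = 140 mm): the handle for turning the wheel. The nearest cups' walls are 56 mm from its axis and end at z = 102 mm.
- pawl (a joint): angle of the pawl about its level hinge, rad: 0.02 (up to 0.15 on the back of a tooth) = nose down in the teeth; grows as it is lifted; past about 1.6 it falls over by its own weight and stays at 2.0, thrown clear; brought back below about 1.4 it falls into the teeth. Under 1 N at the handle lifts it.
- pawl_handle (a point): grip point on the pawl's handle, moving with it: a level steel rod 11 mm thick, 45 mm long, along the carousel's y axis, outside the wheel; the point is 26 mm from the pawl's flat arm and 19 mm from the black end knob (17 mm thick). It is 46 mm above the desk when the pawl is down; the foot below ends at z = 22 mm.
- pawl_hinge (a point): fixed point on the pawl's hinge axis (along the carousel's y axis), in line with the grip point, z = 43 mm; the grip point swings about it on a radius of 70 mm, from the carousel's -x side of the hinge up and over to its +x side, where it rests about 105 mm above the desk.
- kit_drawer (a joint): how far the kit drawer is pulled out, m: 0 = home against its back stop. A sprung roller catch resists (about 8 N) over the last 15 mm and then draws the drawer in and holds it.
- drawer_front (a point): middle of the upper edge of the drawer's flat front, on its outer face (facing the kit unit's -x). The front is 12 mm thick, 238 mm wide, top at z = 100 mm; a bow handle 90 mm wide stands out 25 mm from it at z = 50 mm, so push on the face above z = 65 mm; at home it stands 12 mm proud of the unit.
- kit_unit: white metal kit drawer unit fixed on the desk, 220 x 240 mm, 130 mm high; its one drawer slides out along its -x. Origin: centre of its underside; the unit's open front stands 110 mm to -x of it. The drawer's tray is 216 mm wide, walls up to z = 54 mm, floor at z = 14 mm; a cross wall 164 mm behind its front closes off the jars' compartment.
- cup_1 (a point): centre of the padded floor of a cup on the wheel, turning with it: round white cup, 62 mm inside, 52 mm deep, its floor a sprung rubber pad (top at z = 50 mm, gives 7 mm at about 4 N), rim at z = 102 mm, walls 3 mm, centre 90 mm from the wheel's axis and from its neighbours (cups 1 to 5 and the post stand 60 degrees apart round the wheel)
- cup_2 (a point): centre of the padded floor of a cup on the wheel, turning with it: round white cup, 62 mm inside, 52 mm deep, its floor a sprung rubber pad (top at z = 50 mm, gives 7 mm at about 4 N), rim at z = 102 mm, walls 3 mm, centre 90 mm from the wheel's axis and from its neighbours
- cup_3 (a point): centre of the padded floor of a cup on the wheel, turning with it: round white cup, 62 mm inside, 52 mm deep, its floor a sprung rubber pad (top at z = 50 mm, gives 7 mm at about 4 N), rim at z = 102 mm, walls 3 mm, centre 90 mm from the wheel's axis and from its neighbours
- cup_4 (a point): centre of the padded floor of a cup on the wheel, turning with it: round white cup, 62 mm inside, 52 mm deep, its floor a sprung rubber pad (top at z = 50 mm, gives 7 mm at about 4 N), rim at z = 102 mm, walls 3 mm, centre 90 mm from the wheel's axis and from its neighbours
- cup_5 (a point): centre of the padded floor of a cup on the wheel, turning with it: round white cup, 62 mm inside, 52 mm deep, its floor a sprung rubber pad (top at z = 50 mm, gives 7 mm at about 4 N), rim at z = 102 mm, walls 3 mm, centre 90 mm from the wheel's axis and from its neighbours
- jar_1: empty clear sample jar with a thick, heavy, rounded foot and a white domed screw lid, 50 mm across, 76 mm tall, 40 to 85 g; the lid is its top 23 mm. Stands in the open kit drawer at the start (some jars are absent). Origin: centre of its underside; z towards the lid.
- jar_2: empty clear sample jar with a thick, heavy, rounded foot and a white domed screw lid, 50 mm across, 76 mm tall, 40 to 85 g; the lid is its top 23 mm. Stands in the open kit drawer at the start (some jars are absent). Origin: centre of its underside; z towards the lid.
- jar_3: empty clear sample jar with a thick, heavy, rounded foot and a white domed screw lid, 50 mm across, 76 mm tall, 40 to 85 g; the lid is its top 23 mm. Stands in the open kit drawer at the start (some jars are absent). Origin: centre of its underside; z towards the lid.
- jar_4: empty clear sample jar with a thick, heavy, rounded foot and a white domed screw lid, 50 mm across, 76 mm tall, 40 to 85 g; the lid is its top 23 mm. Stands in the open kit drawer at the start (some jars are absent). Origin: centre of its underside; z towards the lid.
- wipes_tub: bystander: round tub of wipes, 69 mm across, 133 mm tall
- cream_tube: bystander: tube of hand cream lying flat, 40 x 136 x 27 mm

How it is judged:
By the outcome, as a careful person would: the job done as asked, in the order asked, and still so for the second after the job is handed in, with the robot touching nothing.
Of jar_1, jar_2, jar_3, jar_4 only 2 to 4 are there at a start; the rules pass over those that are not, and their reading is None.
At some moment in a run one of jar_1, jar_2, jar_3, jar_4 may be knocked a few centimetres aside while the robot is not near it.
It also fails if it takes over 210 s, if anything falls off the work surface, if the arm or the gripper's body presses on something with over 40 N, if the wrist force passes 120 N, or if a joint passes its speed limit or range.

### The arm

A 6-joint arm with a two-finger parallel gripper is mounted at the origin on a cart in front of the work surface, level with it; the furniture and walls round the work are solid. World frame = base frame: x ahead of the robot, y to its left, z up, the work surface at z = 0. Lengths are in m, angles in degrees, forces in N, time in s.
With the tool pointing down it reaches from about 0.35 to 0.775 m from the base axis. Payload 5.5 kg.
Tool frame: the origin (TCP) lies between the finger pads; the fingertips stand 22 mm ahead of it and the grasp point (between the pads) lies 3 mm ahead of it (manip.tcp_to_tips is the distance from the TCP to the fingertips, in m); z points along the fingers, y is the line along which they close (so a half turn about z gives the same grasp; the last joint's range is limited). The gripper opens to 85 mm and grips with 20 to 120 N. Pads are 22 mm wide; open, the fingers measure 114 mm over their backs; the gripper's body (76 mm by 85 mm) begins 54 mm behind the grasp point. The pads swing forward as they close: fully open they stand 13 mm farther back than shut.
Start: joints at [56.287, 17.945, 2.641, 74.691, 0, 82.002], TCP at [0.25, 0.518, 0.253] pointing down, gripper open.
Joint ranges: [-158.12, 158.12], [-49.38, 96.58], [-58.88, 72.47], [-126.05, 133.96], [-84.25, 85.87], [-180, 180]. Speed limits (degrees/s): [147.25, 147.25, 180, 180, 180, 180].

### API

Orientations are given as [roll, pitch, yaw] about the fixed x, y, z axes, in that order (R = Rz(yaw) Ry(pitch) Rx(roll)).
In Python, from station import manip gives the robot as it stands.
- The arm moves only by the shell command python3 drive.py FILE [FORCE], which reads ROWS from the file FILE. ROWS is a JSON list that holds a single list of rows (three levels of brackets), with 1 to 5 rows, each of 5 numbers: the finger opening in m, then dx, dy, dz in units of 50 mm, then a turn about the tool's z in degrees; each row shifts and turns the commanded pose from where the row before left it, along the tool's axes as they then stand; what a row does not reach is not made up. A row lasts 1/8 s, in which the tool goes at most 0.0625 m and 10.7 degrees, less where a joint would pass 70% of its speed; a pose out of reach is approached as far as the arm can. The fingers move at their own pace and stop on an object; FORCE is the grip in N (left out, the last holds). Time passes only in rows, so rows that do not move let the fingers close. It prints the time, the measured TCP pose, the force, the opening and the grip force at its end. Input that does not fit is refused with a message, and nothing moves.
- manip.sense(): the state, without advancing time (a new reading comes with each control period).
- manip.capture(name): name is "side" or "top" or "wrist"; returns a dict with "pixels" (420x560x3 uint8, red, green, blue), "intrinsics" (3x3 intrinsics, pixels), "origin" and "attitude" of the camera in the world. Camera axes: x right, y up, looking along -z (the intrinsics and any distortion apply to the point x, -y, -z); pixel columns grow to the right and rows downward; lengths in m; the calibration is good to about 2 mm. The wrist camera is an equidistant fisheye: a pixel r from the principal point sees the ray r / f radians off the axis. A picture is of the moment at which its call begins. There is no depth.
- manip.hand_in(): hands the job in; it is judged then, once.
The state is a dict: "clock": time; "q": joint angles; "joint_vel": joint speeds; "effort": joint torques, N m; "tool_pos": TCP position; "ee_rot": TCP orientation; "wrist_force": force on the tool from outside, world axes, zero at the start; "ft_torque": the same for the moment, N m; "finger_gap": finger opening in m; "gripper_force": force on a finger pad.
Only numpy, scipy, OpenCV 4.12 (cv2) and the standard library are available. Lean on these libraries where they do the work, as an engineer would, in place of code of your own. Each camera call takes 0.05 s, during which the arm holds its last target. There are 200 camera calls.

## Working session

There is one attempt and no reset: what is moved stays moved. The work goes in short steps, Python scripts to look and compute and a shell command to move; the robot and the scene stay as the last step left them, time stands still between calls to the robot, and variables do not carry over. Pictures are saved under pics/ and viewed, at most 14 in all, crops included, and the job is handed in when it is done.

```bash
ls; mkdir -p pics; python3 - <<'E'
from station import manip
import cv2,json
s=manip.sense(); print(s)
for n in("top","side","wrist"):
    c=manip.capture(n); cv2.imwrite(f"pics/{n}0.png",c["pixels"][:,:,::-1]); print(n,c["intrinsics"],c["origin"],c["attitude"],[k for k in c])
E
```

```text
drive.py
pics
station.py
{'clock': 0.0, 'q': array([5.62878781e+01, 1.79920365e+01, 2.57585065e+00, 7.46897487e+01,
       5.17859123e-04, 8.20012369e+01]), 'joint_vel': array([-0.06771325, -0.01013153, -0.02441542, -0.00790153, -0.07073306,
       -0.00117698]), 'effort': array([ 1.26066301e-03, -4.80628288e+01,  2.98533583e+01,  1.93075184e-02,
        3.32000786e-05, -1.71234877e-06]), 'tool_pos': array([0.24921831, 0.51765924, 0.25238856]), 'ee_rot': array([-1.79895168e+02, -1.52537971e-02,  1.54286627e+02]), 'wrist_force': array([-0.0353467 ,  0.38998833, -0.0032184 ]), 'ft_torque': array([ 0.01995215, -0.0120601 ,  0.06386037]), 'gripper_force': 0.0, 'finger_gap': 0.08527239233241862}
top [[546.43221036   0.         279.25909072]
 [  0.         546.43221036 207.26969609]
 [  0.           0.           1.        ]] [0.30859015 0.00335026 1.6608372 ] [ 8.73863027e+00 -6.06937895e-03 -9.00953185e+01] ['pixels', 'intrinsics', 'origin', 'attitude']
side [[523.26809732   0.         278.68115554]
 [  0.         523.26809732 201.98666882]
 [  0.           0.           1.        ]] [ 0.39967891 -1.09467229  0.89769015] [54.24365215  0.0710363  -5.98186564] ['pixels', 'intrinsics', 'origin', 'attitude']
wrist [[325.1922621    0.         279.99896825]
 [  0.         325.1922621  210.30591364]
 [  0.           0.           1.        ]] [0.17874986 0.55153286 0.37263182] [-17.79420731   0.07366111  64.32080894] ['pixels', 'intrinsics', 'origin', 'attitude']
```
View pics/top0.png

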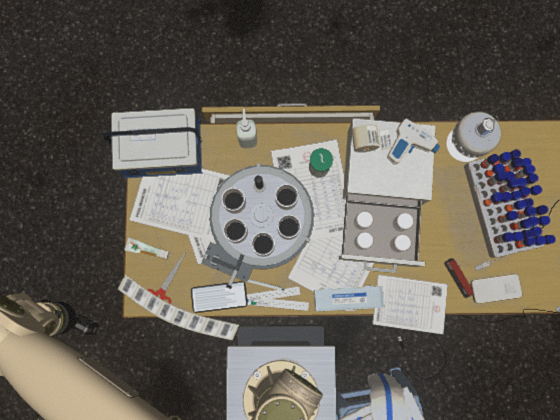

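View pics/side0.png

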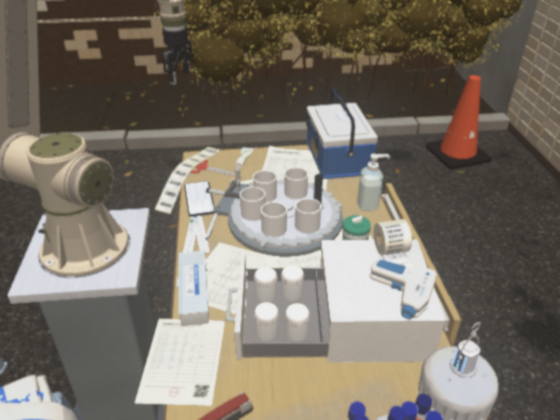

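Top view: the wheel is centred at about (262,216) with the post at (259,183). The pawl is at about (237,265), the kit unit at (390,160), and the open drawer holds four jars at (364,219), (404,221), (365,240) and (402,242). I'll write the ray helpers and take an enlarged crop.

```bash
cat > h.py <<'E'
import numpy as np, cv2
from scipy.spatial.transform import Rotation as R
from station import manip
def rot(a): return R.from_euler('xyz',a,degrees=True).as_matrix()
def ray(c,u,v):
    K=c["intrinsics"]; x=(u-K[0,2])/K[0,0]; y=(v-K[1,2])/K[1,1]
    if c.get("fish"):
        r=np.hypot(x,y); s=np.sinc(r/np.pi); d=np.array([x*s,-y*s,-np.cos(r)])
    else: d=np.array([x,-y,-1.])
    return rot(c["attitude"])@d
def onz(c,u,v,z):
    d=ray(c,u,v); o=np.array(c["origin"]); return o+d*(z-o[2])/d[2]
def proj(c,P):
    p=rot(c["attitude"]).T@(np.array(P)-c["origin"]); K=c["intrinsics"]; q=np.array([p[0],-p[1],-p[2]])
    if c.get("fish"):
        rr=np.hypot(q[0],q[1]); th=np.arctan2(rr,q[2]); q=q[:2]/max(rr,1e-9)*th
    else: q=q[:2]/q[2]
    return q[0]*K[0,0]+K[0,2], q[1]*K[1,1]+K[1,2]
def cap(n,save=None):
    c=manip.capture(n); c["fish"]=n=="wrist"
    if save: cv2.imwrite("pics/"+save,c["pixels"][:,:,::-1])
    return c
def tri(c1,p1,c2,p2):
    o1,o2=np.array(c1["origin"]),np.array(c2["origin"]); d1,d2=ray(c1,*p1),ray(c2,*p2)
    t=np.linalg.lstsq(np.c_[d1,-d2],o2-o1,rcond=None)[0]; a,b=o1+t[0]*d1,o2+t[1]*d2
    return (a+b)/2,np.linalg.norm(a-b)
def totool(dw,s=None):
    s=s or manip.sense(); return rot(s["ee_rot"]).T@np.array(dw)
E
python3 - <<'E'
from h import *
a=cv2.imread("pics/top0.png")
cv2.imwrite("pics/t1.png",cv2.resize(a[150:295,195:315],None,fx=4.1,fy=4.1,interpolation=cv2.INTER_CUBIC))
b=cv2.imread("pics/top0.png")[110:285,335:440]
cv2.imwrite("pics/t2.png",cv2.resize(b,None,fx=3.4,fy=3.4,interpolation=cv2.INTER_CUBIC))
E
```

View pics/t1.png

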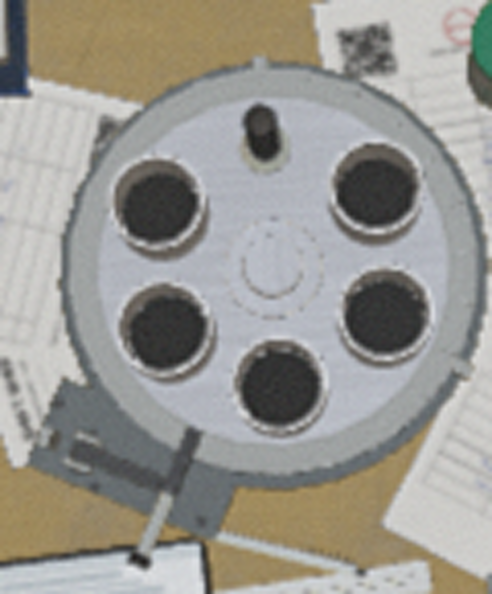

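View pics/t2.png

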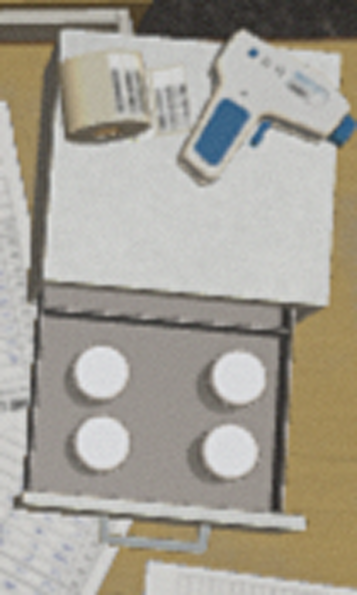

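The crop shows the wheel tab at (258,62) and the base lug at (462,370). The pawl's hinge is near (78,452), the arm/rod joint at (165,487) and the knob at (140,558). The cup rims are around the hub at (272,265). The drawer's four white lids are clear, in two rows about 60 mm apart. Measuring now.

```bash
python3 - <<'E'
from h import *
from scipy.optimize import least_squares
c=cap("top"); s=cap("side")
o=lambda x,y:(195+(x+.5)/4.1-.5,150+(y+.5)/4.1-.5)
cups=[onz(c,*o(*p),.102)[:2] for p in [(159,204),(165,330),(280,386),(386,314),(376,190)]]
post=onz(c,*o(260,116),.14)[:2]
P=np.array([post]+cups)
def f(v): 
    a=v[2]+np.radians(60)*np.arange(6); return (P-(v[:2]+.09*np.c_[np.cos(a),np.sin(a)])).ravel()
r=least_squares(f,[P[:,0].mean(),P[:,1].mean(),0]); C=r.x[:2]
print("carousel",C,np.degrees(r.x[2]),"res mm",np.round(r.fun*1e3,1))
for n,p in (("tab",(258,62)),("lug",(463,369))):
    q=onz(c,*o(*p),.03)[:2]-C; print(n,np.hypot(*q),np.degrees(np.arctan2(q[1],q[0])))
h=onz(c,*o(78,452),.043);j=onz(c,*o(167,487),.046);k=onz(c,*o(138,560),.046)
print("hinge",h,"junc",j,"knob",k,"len",np.hypot(*(k-j)[:2]),"dir",np.degrees(np.arctan2(*(k-j)[1::-1])))
im=c["pixels"]; hsv=cv2.cvtColor(im,cv2.COLOR_RGB2HSV)
m=((hsv[...,2]>215)&(hsv[...,1]<30)).astype(np.uint8); mm=np.zeros_like(m); mm[205:256,345:418]=m[205:256,345:418]
n,l,st,ce=cv2.connectedComponentsWithStats(mm)
for i in range(1,n):
    if st[i,4]>60: print("jar",ce[i],st[i,2:],onz(c,*ce[i],.086))
o2=lambda x,y:(335+(x+.5)/3.4-.5,110+(y+.5)/3.4-.5)
for p in((20,499),(304,522)): print("front",onz(c,*o2(*p),.1))
for p in((40,288),(327,305)): print("unitfront",onz(c,*o2(*p),.13))
print("tub",onz(c,320,160,.13),onz(c,320,160,.0))
sb=s["pixels"][150:250,180:340]
cv2.imwrite("pics/s1.png",cv2.resize(sb,None,fx=5,fy=5,interpolation=cv2.INTER_CUBIC)[:,:,::-1])
for q in (h,j,k,post.tolist()+[.14]): print(proj(s,np.r_[q[:2],q[2] if len(q)>2 else 0]))
E
```

```text
carousel [0.53294317 0.05600251] 3.9451652656832454 res mm [ 4.1  0.7 -1.  -1.5 -0.5 -0.5 -0.4 -0.2 -0.3  0.4 -1.9  0.9]
tab 0.15844925306614105 4.6656300514409645
lug 0.15530504791448174 -117.5203543708687
hinge [0.4005129  0.19670129 0.043     ] junc [0.37521917 0.132123   0.046     ] knob [0.32345297 0.15226544 0.046     ] len 0.055546900179538915 dir 158.73878521331366
jar [364.30201342 218.80536913] [ 14  14 149] [ 0.5163309  -0.24433987  0.086     ]
jar [404.83098592 220.44366197] [ 14  14 142] [ 0.51133698 -0.36196454  0.086     ]
jar [364.65540541 239.55405405] [ 14  14 148] [ 0.45586642 -0.24383077  0.086     ]
jar [402.13380282 242.        ] [ 14  13 142] [ 0.44860583 -0.35188042  0.086     ]
front [ 0.40649159 -0.17163484  0.1       ]
front [ 0.38689023 -0.40894411  0.1       ]
unitfront [ 0.58075924 -0.18830023  0.13      ]
unitfront [ 0.56594192 -0.42780902  0.13      ]
tub [ 0.68108744 -0.11446559  0.13      ] [ 0.71272022 -0.12447061  0.        ]
(np.float64(233.64943538739138), np.float64(182.70342543446304))
(np.float64(225.46191306521183), np.float64(194.8851706405449))
(np.float64(207.16522055001556), np.float64(191.97219472359814))
(np.float64(318.47419337574934), np.float64(175.0743069397736))
```

View pics/s1.png

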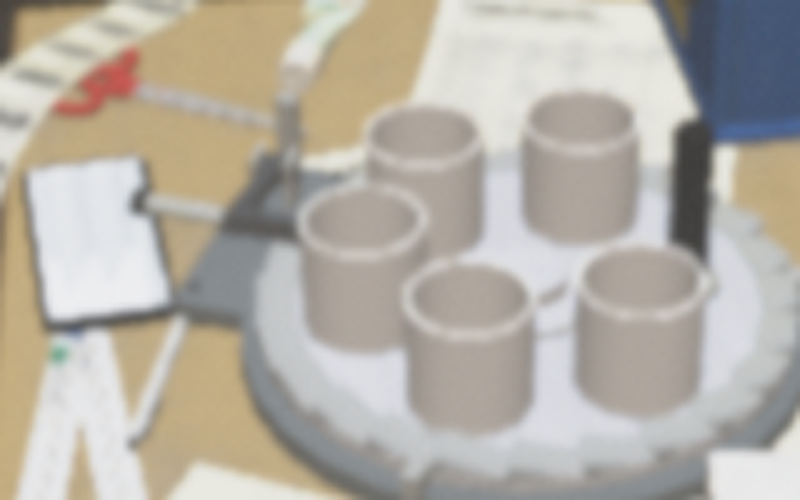

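The side view agrees: it has the knob at (207,190), where I predicted (207,192). Carousel yaw is about 68.7° and the grip point is about (0.3465, 0.143). The wheel needs about 2.05 rad of clockwise turn. Moving above the pawl handle.

Units first: shifts go in units of 50 mm. So -0.0369 m is -0.738, -0.0313 m is -0.626.

```bash
cat > w.py <<'E'
# usage: w.py x y z yaw -> remaining shift in tool axes
import sys; from h import *
s=manip.sense(); x,y,z,yaw=map(float,sys.argv[1:5]); d=totool(np.array([x,y,z])-s["tool_pos"],s)
print("t",round(s["clock"],2),"pos",s["tool_pos"].round(4),"rpy",s["ee_rot"].round(1),"F",s["wrist_force"].round(1),"gap",round(s["finger_gap"],4),"TODO",d.round(4),"turn",round((s["ee_rot"][2]-yaw+180)%360-180,2))
E
echo '[[[0.04, -0.626, -0.738, 0.12, 0], [0.04, -0.626, -0.738, 0.12, 0], [0.04, -0.626, -0.738, 0.12, 0], [0.04, -0.626, -0.738, 0.12, 0]]]' > mv.in && python3 drive.py mv.in
echo '[[[0.04, -0.626, -0.738, 0.12, 0], [0.04, -0.626, -0.738, 0.12, 0], [0.04, -0.626, -0.738, 0.12, 0], [0.04, -0.626, -0.738, 0.12, -4.4], [0.04, 0, 0, 0, 0]]]' > mv.in && python3 drive.py mv.in
python3 w.py 0.3465 0.1433 0.052 158.7
python3 -c "
from h import *
print(manip.tcp_to_tips); c=cap('wrist','w1.png'); print(proj(c,[0.3465,0.1433,.046]),proj(c,[0.3235,.1523,.046]),proj(c,[.372,.2085,.043]))"
```

```text
clock: 0.75
tool_pos: [0.2984, 0.3293, 0.2291]
ee_rot: [180.0, 0.0, 154.3]
wrist_force: [1.4, -0.4, -0.0]
finger_gap: 0.0398
gripper_force: 0.0
clock: 1.38
tool_pos: [0.3474, 0.1409, 0.205]
ee_rot: [-180.0, -0.0, 158.4]
wrist_force: [-0.6, 0.2, -0.2]
finger_gap: 0.04
gripper_force: 0.0
t 1.38 pos [0.3474 0.1409 0.205 ] rpy [-180.    -0.   158.4] F [-0.6  0.2 -0.2] gap 0.04 TODO [0.0017 0.002  0.153 ] turn -0.35
0.022
(np.float64(282.3795040301305), np.float64(196.21422196197585)) (np.float64(282.3114540659386), np.float64(168.89827049667218)) (np.float64(358.7173402843086), np.float64(195.30379721689891))
```

View pics/w1.png

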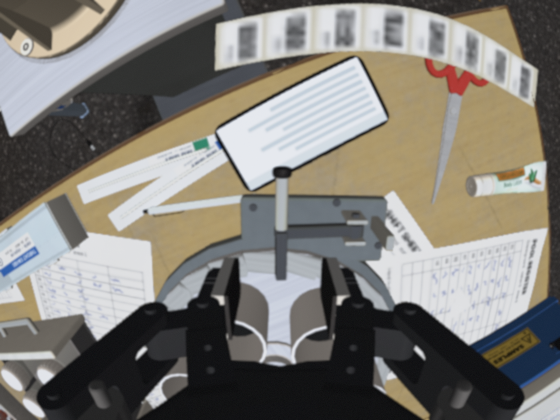

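The wrist view shows the rod vertical, with the knob at (282,172) and the arm at (280,230). The predicted grip point at (282,196) is right. Descending and gripping.

Scaled: 0.05 m is 1, 0.03 m is 0.6.

```bash
echo '[[[0.04, -0.01, 0.04, 1, 0], [0.04, 0, 0, 1, 0], [0.04, 0, 0, 0.6, 0], [0.04, 0, 0, 0.46, 0], [0.04, 0, 0, 0, 0]]]' > mv.in && python3 drive.py mv.in 25
echo '[[[0.005, 0, 0, 0, 0], [0.005, 0, 0, 0, 0], [0.005, 0, 0, 0, 0], [0.005, 0, 0, 0, 0]]]' > mv.in && python3 drive.py mv.in 25
python3 w.py 0.3465 0.1433 0.052 158.7
```

```text
clock: 2.05
tool_pos: [0.3464, 0.146, 0.0511]
ee_rot: [-179.9, -0.2, 158.8]
wrist_force: [0.2, -0.5, 0.5]
finger_gap: 0.0397
gripper_force: 0.0
clock: 2.55
tool_pos: [0.3472, 0.1421, 0.053]
ee_rot: [-179.5, 0.1, 158.6]
wrist_force: [-4.3, -14.9, 3.9]
finger_gap: 0.0097
gripper_force: 24.9
t 2.55 pos [0.3472 0.1421 0.053 ] rpy [-1.795e+02  1.000e-01  1.586e+02] F [ -4.3 -14.9   3.9] gap 0.0097 TODO [0.0011 0.0009 0.001 ] turn -0.12
```

Scaled: 0.0204 m is 0.408, -0.0188 m is -0.376.

```bash
echo '[[[0.005, 0, -0.01, -0.354, 0], [0.005, 0, 0.182, -0.376, 0], [0.005, 0, 0.286, -0.306, 0], [0.005, 0, 0.362, -0.208, 0], [0.005, 0, 0.408, -0.092, 0]]]' > mv.in && python3 drive.py mv.in 
echo '[[[0.005, 0, 0.418, 0.032, 0], [0.005, 0, 0.2, 0.064, 0], [0.005, 0, 0, 0, 0]]]' > mv.in && python3 drive.py mv.in
python3 w.py 0.372 0.207 0.11 158.7
```

```text
clock: 3.18
tool_pos: [0.3717, 0.2028, 0.1197]
ee_rot: [180.0, 0.2, 158.7]
wrist_force: [7.8, -3.5, -20.0]
finger_gap: 0.0096
gripper_force: 24.2
clock: 3.55
tool_pos: [0.3836, 0.232, 0.1156]
ee_rot: [179.8, 0.2, 158.7]
wrist_force: [3.7, -1.0, 4.3]
finger_gap: 0.0098
gripper_force: 25.6
t 3.55 pos [0.3836 0.232  0.1156] rpy [179.8   0.2 158.7] F [ 3.7 -1.   4.3] gap 0.0098 TODO [ 0.0017 -0.0276  0.0055] turn 0.02
```

Scaled: -0.05 m is -1, -0.03 m is -0.6.

```bash
echo '[[[0.04, 0, 0, 0, 0], [0.04, 0, 0, 0, 0], [0.04, 0, 0, -0.6, 0], [0.04, 0, 0, -1, 0], [0.06, 0, 0, -1, 0]]]' > mv.in && python3 drive.py mv.in 
python3 -c "
from h import *
c=cap('wrist','w2.png')"
python3 w.py 0.6245 0.0625 0.130 184
```

```text
clock: 4.18
tool_pos: [0.3806, 0.2306, 0.2452]
ee_rot: [-179.9, -0.1, 158.7]
wrist_force: [1.3, 0.6, 0.5]
finger_gap: 0.057
gripper_force: 0.0
t 4.22 pos [0.3834 0.2318 0.2519] rpy [179.7   0.3 158.7] F [2.1 0.5 5.5] gap 0.0604 TODO [-0.2855 -0.0707  0.1231] turn -25.32
```

View pics/w2.png

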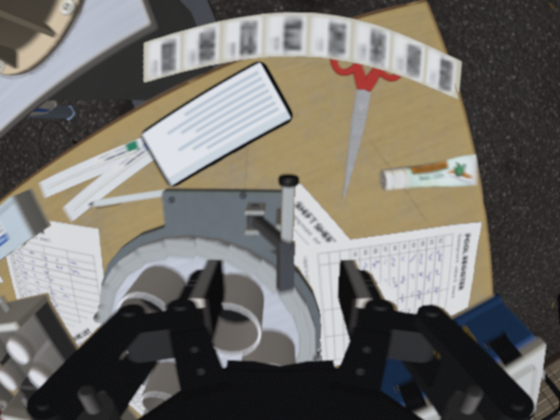

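The pawl is thrown clear: the rod at (287,185–240) now lies beyond its hinge at (258,215). Moving to above the post.

Scaled: -0.0476 m is -0.952, -0.0118 m is -0.236.

```bash
echo '[[[0.06, -0.952, -0.236, 0.06, 0], [0.06, -0.952, -0.236, 0.06, 0], [0.06, -0.952, -0.236, 0.06, 0], [0.06, -0.952, -0.236, 0.06, 0], [0.06, -0.952, -0.236, 0.06, 0]]]' > mv.in && python3 drive.py mv.in 
echo '[[[0.06, -0.95, -0.234, 0.06, 0], [0.06, 0, 0, 0, -8.4], [0.06, 0, 0, 0, -8.4], [0.06, 0, 0, 0, -8.4], [0.06, 0, 0, 0, 0]]]' > mv.in && python3 drive.py mv.in
python3 w.py 0.6245 0.0625 0.130 184
python3 - <<'E'
from h import *
t=cap("top"); w=cap("wrist")
cv2.imwrite("pics/m2.png",np.hstack([cv2.resize(t["pixels"][140:300,190:330],(490,560))[:,:,::-1][:420], w["pixels"][100:,130:440,::-1][:420] if False else cv2.resize(w["pixels"][:,140:420,::-1],(280,420))]))
print(proj(w,[.6245,.0625,.14]))
E
```

```text
clock: 4.85
tool_pos: [0.5825, 0.0885, 0.2287]
ee_rot: [180.0, -0.1, 158.7]
wrist_force: [-0.2, 1.0, 0.1]
finger_gap: 0.0601
gripper_force: 0.0
clock: 5.48
tool_pos: [0.6214, 0.0613, 0.2257]
ee_rot: [180.0, -0.1, -176.2]
wrist_force: [0.0, 0.5, -0.2]
finger_gap: 0.0599
gripper_force: 0.0
t 5.47 pos [0.6214 0.0613 0.2257] rpy [ 1.800e+02 -1.000e-01 -1.762e+02] F [ 0.   0.5 -0.2] gap 0.0599 TODO [-0.0033  0.0009  0.0957] turn -0.22
(np.float64(281.52938953920125), np.float64(231.8184084232623))
```

View pics/m2.png

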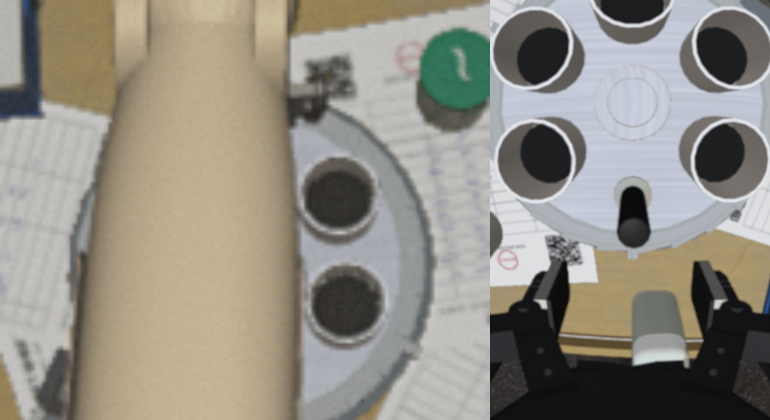

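The wrist view has the post top at (284,231), against a predicted (281.5,232). Descending and gripping it.

Scaled: -0.003 m is -0.06, 0.05 m is 1.

```bash
echo '[[[0.06, -0.06, 0.02, 1, 0], [0.06, 0, 0, 0.6, 0], [0.06, 0, 0, 0.314, 0], [0.06, 0, 0, 0, 0]]]' > mv.in && python3 drive.py mv.in 
echo '[[[0.015, 0, 0, 0, 0], [0.015, 0, 0, 0, 0], [0.015, 0, 0, 0, 0], [0.015, 0, 0, 0, 0], [0.015, 0, 0, 0, 0]]]' > mv.in && python3 drive.py mv.in 20
python3 - <<'E'
from h import *
s=manip.sense(); C=np.array([.533,.056]); p=s["tool_pos"][:2]-C; print(np.hypot(*p),np.degrees(np.arctan2(p[1],p[0])),s["ee_rot"])
# chord of arc 10 deg in tool frame (rotation cw): 
a=np.radians(10); print(.09*(1-np.cos(a)),.09*np.sin(a))
E
```

```text
clock: 6.08
tool_pos: [0.6243, 0.0628, 0.1298]
ee_rot: [180.0, -0.1, -176.2]
wrist_force: [-0.5, -0.4, 0.2]
finger_gap: 0.0601
gripper_force: 0.0
clock: 6.7
tool_pos: [0.6261, 0.0629, 0.1324]
ee_rot: [180.0, 0.2, -176.1]
wrist_force: [0.4, 0.5, 5.2]
finger_gap: 0.0236
gripper_force: 21.0
0.09333639299667548 4.231648064426588 [ 179.98858457    0.19526537 -176.11819307]
0.001367302228901278 0.01562833599002373
```

```bash
for i in 1 2; do echo '[[[0.015, 0.018, -0.25, 0, 8], [0.015, 0.018, -0.25, 0, 8], [0.015, 0.018, -0.25, 0, 8], [0.015, 0.018, -0.25, 0, 8], [0.015, 0.018, -0.25, 0, 8]]]' > mv.in && python3 drive.py mv.in; done
echo '[[[0.015, 0.018, -0.25, 0, 8], [0.015, 0.018, -0.25, 0, 8], [0.015, 0.018, -0.25, 0, 8], [0.015, 0, 0, 0, 0]]]' > mv.in && python3 drive.py mv.in
python3 - <<'E'
from h import *
s=manip.sense(); C=np.array([.533,.056]); p=s["tool_pos"][:2]-C; print(np.hypot(*p),np.degrees(np.arctan2(p[1],p[0])),s["ee_rot"],totool(s["wrist_force"]))
E
```

```text
clock: 7.32
tool_pos: [0.6084, 0.004, 0.1324]
ee_rot: [179.9, 0.1, 143.7]
wrist_force: [-3.0, 3.0, 9.0]
finger_gap: 0.0235
gripper_force: 21.3
clock: 7.95
tool_pos: [0.5573, -0.0298, 0.1323]
ee_rot: [179.8, -0.0, 103.7]
wrist_force: [-0.2, 4.9, 8.7]
finger_gap: 0.0233
gripper_force: 21.4
clock: 8.45
tool_pos: [0.5196, -0.0307, 0.1324]
ee_rot: [179.8, -0.1, 79.9]
wrist_force: [-0.1, 4.0, 5.7]
finger_gap: 0.0234
gripper_force: 21.2
0.08776094375580498 -98.76842463213353 [ 1.79848225e+02 -1.06690208e-01  7.98500282e+01] [ 3.96117991 -0.7575207  -5.67363904]
```

```bash
for i in 1 2; do echo '[[[0.015, 0.004, -0.126, 0, 4], [0.015, 0, 0, 0, 0], [0.015, 0.002, -0.062, 0, 2], [0.015, 0, 0, 0, 0], [0.015, 0, 0, 0, 0]]]' > mv.in && python3 drive.py mv.in; 
python3 - <<'E'
from h import *
s=manip.sense(); C=np.array([.533,.056]); p=s["tool_pos"][:2]-C; print(np.hypot(*p),np.degrees(np.arctan2(p[1],p[0])),totool(s["wrist_force"]))
E
done
```

```text
clock: 9.07
tool_pos: [0.511, -0.0287, 0.1323]
ee_rot: [179.9, -0.1, 73.9]
wrist_force: [-1.1, 4.8, 9.8]
finger_gap: 0.0231
gripper_force: 21.4
0.08748041603148825 -104.5505660304072 [ 4.28930346 -2.33752644 -9.76739404]
clock: 9.7
tool_pos: [0.5025, -0.0259, 0.1323]
ee_rot: [179.8, -0.1, 67.9]
wrist_force: [-0.6, 4.4, 8.8]
finger_gap: 0.0229
gripper_force: 21.4
0.0873512335903291 -110.42805597660337 [ 3.8857556  -2.17572291 -8.78476353]
```

```bash
for i in 1 2 3; do echo '[[[0.015, 0, -0.062, 0, 2], [0.015, 0, 0, 0, 0], [0.015, 0, 0, 0, 0]]]' > mv.in && python3 drive.py mv.in | grep clock; 
python3 - <<'E'
from h import *
s=manip.sense(); C=np.array([.533,.056]); p=s["tool_pos"][:2]-C; print(np.hypot(*p),np.degrees(np.arctan2(p[1],p[0])),totool(s["wrist_force"]))
E
done
```

```text
clock: 10.07
0.08707280901111329 -110.89752699118218 [ 4.09574203  5.67856281 -2.30402786]
clock: 10.45
0.08661875636734503 -110.94915541565852 [ 5.68417609 14.43201962  6.58484791]
clock: 10.82
0.08617470549578145 -110.9988317951751 [ 8.62537126 23.13879232 13.86063416]
```

The wheel is against the start stop. The force built up to 23 N with no further turn, and the total turn was 115° (2.01 rad). Releasing and going back to the pawl.

Scaled: 0.004 m is 0.08, -0.06 m is -1.2.

```bash
echo '[[[0.015, 0, 0.08, 0, 0], [0.05, 0, 0, 0, 0], [0.05, 0, 0, 0, 0], [0.05, 0, 0, -0.8, 0], [0.05, 0, 0, -1.2, 0]]]' > mv.in && python3 drive.py mv.in; echo '[[[0.05, 0, 0, -0.4, -9.7], [0.05, 0, 0, 0, -9.7], [0.05, 0, 0, 0, -9.7], [0.05, 0, 0, 0, -9.7], [0.05, 0, 0, 0, -9.7]]]' > mv.in && python3 drive.py mv.in >/dev/null
echo '[[[0.05, 0, 0, 0, -9.7], [0.05, 0, 0, 0, -9.7], [0.05, 0, 0, 0, -9.7], [0.05, 0, 0, 0, -9.7], [0.05, 0, 0, 0, -9.7]]]' > mv.in && python3 drive.py mv.in 
python3 w.py 0.3840 0.233 0.115 158.7
```

```text
clock: 11.45
tool_pos: [0.4942, -0.0241, 0.2297]
ee_rot: [-179.7, 0.1, 61.9]
wrist_force: [1.1, 0.2, -0.6]
finger_gap: 0.0499
gripper_force: 0.0
clock: 12.7
tool_pos: [0.4955, -0.0244, 0.2503]
ee_rot: [-180.0, -0.1, 159.2]
wrist_force: [0.5, -0.6, -0.5]
finger_gap: 0.0499
gripper_force: 0.0
t 12.7 pos [ 0.4955 -0.0244  0.2503] rpy [-1.800e+02 -1.000e-01  1.592e+02] F [ 0.5 -0.6 -0.5] gap 0.0499 TODO [0.1955 0.201  0.1355] turn 0.5
```

Scaled: 0.0402 m is 0.804, 0.0391 m is 0.782.

```bash
echo '[[[0.05, 0.782, 0.804, 0, 0.5], [0.05, 0.782, 0.804, 0, 0], [0.05, 0.782, 0.804, 0, 0], [0.05, 0.782, 0.804, 0, 0], [0.05, 0.782, 0.804, 0, 0]]]' > mv.in && python3 drive.py mv.in; echo '[[[0.05, 0, 0, 1, 0], [0.05, 0, 0, 0, 0]]]' > mv.in && python3 drive.py mv.in >/dev/null
python3 w.py 0.3840 0.233 0.115 158.7
python3 -c "
from h import *
c=cap('wrist'); t=cap('top')
cv2.imwrite('pics/m3.png',np.hstack([c['pixels'][:,100:460,::-1],cv2.resize(t['pixels'][150:290,190:330],(420,420))[:,:,::-1]]))
print(proj(c,[.3847,.2345,.107]))"
```

```text
clock: 13.32
tool_pos: [0.3867, 0.2354, 0.2506]
ee_rot: [-180.0, -0.0, 158.4]
wrist_force: [1.1, -0.0, 0.6]
finger_gap: 0.0497
gripper_force: 0.0
t 13.57 pos [0.3844 0.2336 0.1976] rpy [-179.7   -0.3  158.5] F [ 0.1  0.2 -0.2] gap 0.05 TODO [-0.0003 -0.0002  0.0826] turn -0.21
(np.float64(282.4516224179836), np.float64(225.4315218498794))
```

View pics/m3.png

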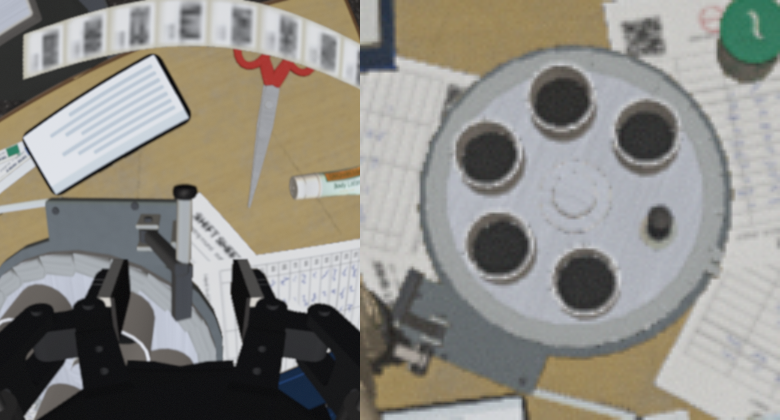

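The wheel tab meets the lug at (712,260) in the top crop, and the rod is between the fingers at wrist (284,195–265). Gripping it and swinging it back.

Scaled: 0.05 m is 1, 0.0326 m is 0.652.

```bash
echo '[[[0.05, 0, 0, 1, 0], [0.05, 0, 0, 0.652, 0], [0.005, 0, 0, 0, 0], [0.005, 0, 0, 0, 0], [0.005, 0, 0, 0, 0]]]' > mv.in && python3 drive.py mv.in 25
echo '[[[0.005, 0, 0, 0, 0], [0.005, 0, -0.264, -0.09, 0], [0.005, 0, -0.418, -0.032, 0], [0.005, 0, -0.408, 0.092, 0], [0.005, 0, -0.362, 0.208, 0]]]' > mv.in && python3 drive.py mv.in 
echo '[[[0.005, 0, -0.286, 0.306, 0], [0.005, 0, -0.182, 0.376, 0], [0.005, 0, -0.034, 0.136, 0], [0.005, 0, 0, 0, 0]]]' > mv.in && python3 drive.py mv.in
python3 w.py 0.372 0.207 0.049 158.7
```

```text
clock: 14.3
tool_pos: [0.3898, 0.2338, 0.1202]
ee_rot: [180.0, 0.2, 158.3]
wrist_force: [-1.0, -4.0, 5.0]
finger_gap: 0.0094
gripper_force: 25.7
clock: 14.92
tool_pos: [0.3624, 0.1665, 0.1113]
ee_rot: [179.8, 0.2, 158.4]
wrist_force: [2.4, 2.8, -1.1]
finger_gap: 0.01
gripper_force: 27.2
clock: 15.42
tool_pos: [0.352, 0.1416, 0.0685]
ee_rot: [-179.8, 0.1, 158.3]
wrist_force: [-0.8, -7.4, 2.4]
finger_gap: 0.0101
gripper_force: 29.7
t 15.43 pos [0.352  0.1416 0.0685] rpy [-1.798e+02  1.000e-01  1.583e+02] F [-0.8 -7.4  2.4] gap 0.0101 TODO [0.0057 0.0682 0.0193] turn -0.4
```

Scaled: 0.009 m is 0.18, 0.002 m is 0.04.

```bash
echo '[[[0.005, 0, 0.04, 0.18, 0], [0.005, 0, 0, 0, 0], [0.04, 0, 0, 0, 0], [0.04, 0, 0, 0, 0], [0.04, 0, 0, 0, 0]]]' > mv.in && python3 drive.py mv.in 
echo '[[[0.04, 0, 0, -1, 0], [0.065, 0, 0, -1.2, 0], [0.065, 0, 0, -0.8, 0], [0.065, 0, 0, 0, 0]]]' > mv.in && python3 drive.py mv.in 
python3 w.py 0.5163 -0.2443 0.25 180
python3 -c "
from h import *
c=cap('wrist'); s=cap('side')
cv2.imwrite('pics/m4.png',np.hstack([c['pixels'][:,100:460,::-1],cv2.resize(s['pixels'][150:250,180:280],(420,420))[:,:,::-1]]))"
```

```text
clock: 16.05
tool_pos: [0.3535, 0.1456, 0.0597]
ee_rot: [179.9, 0.0, 158.4]
wrist_force: [-1.2, 0.2, -0.2]
finger_gap: 0.0399
gripper_force: 0.0
clock: 16.55
tool_pos: [0.3553, 0.146, 0.2125]
ee_rot: [179.8, 0.4, 158.4]
wrist_force: [0.9, 0.5, -1.2]
finger_gap: 0.065
gripper_force: 0.0
t 16.55 pos [0.3553 0.146  0.2125] rpy [179.8   0.4 158.4] F [ 0.9  0.5 -1.2] gap 0.065 TODO [-0.2935 -0.3036 -0.037 ] turn -21.58
```

View pics/m4.png

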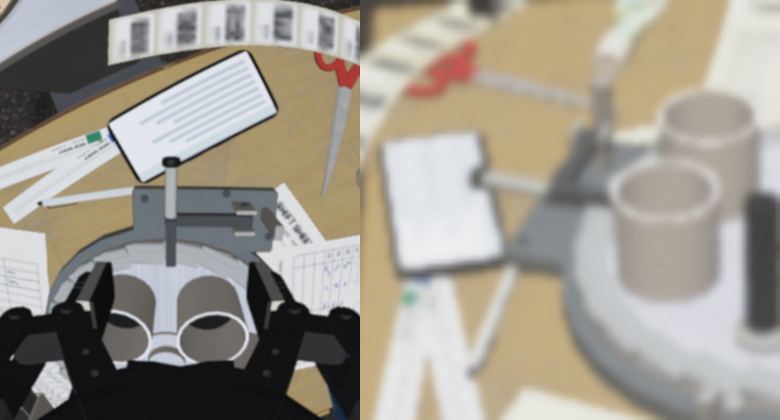

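The pawl is down: the arm is level with its nose over the teeth, and the rod is at wrist (270,165–225). Now I'll measure the cups again at the stop and re-detect the jars.

```bash
cat > jars.py <<'E'
from h import *
def jars(c=None):
    c=c or cap("top"); hsv=cv2.cvtColor(c["pixels"],cv2.COLOR_RGB2HSV)
    m=((hsv[...,2]>215)&(hsv[...,1]<30)).astype(np.uint8); mm=np.zeros_like(m); mm[205:256,345:418]=m[205:256,345:418]
    n,l,st,ce=cv2.connectedComponentsWithStats(mm)
    for i in range(1,n):
        if st[i,4]>60: print("jar",ce[i].round(1),st[i,2:],onz(c,*ce[i],.086).round(4))
if __name__=="__main__": jars()
E
python3 jars.py; python3 - <<'E'
from h import *
from scipy.optimize import least_squares
c=cap("top","top5.png")
o=lambda x,y:(190+(x-360+.5)/3-.5,150+(y+.5)/3-.5)
P=np.array([onz(c,*o(659,217),.14)[:2]]+[onz(c,*o(*p),.102)[:2] for p in [(647,133),(562,102),(489,154),(501,247),(586,282)]])
def f(v):
    a=v[2]+np.radians(60)*np.arange(6); return (P-(v[:2]+.09*np.c_[np.cos(a),np.sin(a)])).ravel()
r=least_squares(f,[.53,.056,-2]); v=r.x
print(v[:2],np.degrees(v[2]),np.round(r.fun*1e3,1))
a=v[2]+np.radians(60)*np.arange(6); print(np.c_[v[0]+.09*np.cos(a),v[1]+.09*np.sin(a)].round(4))
# independent: ellipse fit of dark cup mouths
g=cv2.cvtColor(c["pixels"],cv2.COLOR_RGB2GRAY); sub=(g[160:260,215:310]<75).astype(np.uint8)
n,l,st,ce=cv2.connectedComponentsWithStats(sub)
for i in range(1,n):
    if st[i,4]>120: print("dark",ce[i]+[215,160],st[i,2:],onz(c,*(ce[i]+[215,160]),.05).round(4))
E
```

```text
jar [363.9 218.8] [ 14  14 103] [ 0.5164 -0.2433  0.086 ]
jar [404.4 219.9] [14 13 71] [ 0.5129 -0.3608  0.086 ]
jar [364.3 239.6] [14 14 98] [ 0.4558 -0.2428  0.086 ]
[0.53196476 0.05554109] -112.0464371602997 [ 2.3  2.5 -0.3  0.5 -3.4 -0.6  1.  -1.5  0.1 -1.5  0.2  0.6]
[[ 0.4982 -0.0279]
 [ 0.5873 -0.0154]
 [ 0.6211  0.068 ]
 [ 0.5657  0.139 ]
 [ 0.4766  0.1265]
 [ 0.4428  0.0431]]
dark [256.92342342 183.34234234] [ 18  16 222] [0.629  0.0697 0.05  ]
dark [284.83549784 194.70995671] [ 19  16 231] [ 0.5942 -0.014   0.05  ]
dark [232.58590308 201.65198238] [ 18  16 227] [0.5734 0.1422 0.05  ]
dark [236.28346457 232.02362205] [ 18  18 254] [0.4822 0.1302 0.05  ]
dark [264.71374046 243.9351145 ] [ 19  18 262] [0.4468 0.0459 0.05  ]
```

```bash
sed -i 's/>215)/>185)/' jars.py; python3 jars.py; python3 -c "
import cv2; a=cv2.imread('pics/top5.png')[195:265,335:425]; cv2.imwrite('pics/t6.png',cv2.resize(a,None,fx=4,fy=4))"
```

```text
jar [364.6 218.9] [ 16  15 186] [ 0.516  -0.2451  0.086 ]
jar [404.9 220.5] [ 15  16 183] [ 0.5112 -0.3623  0.086 ]
jar [364.8 239.8] [ 15  15 186] [ 0.4552 -0.2444  0.086 ]
jar [402.4 242.1] [ 16  15 188] [ 0.4483 -0.3526  0.086 ]
```

View pics/t6.png

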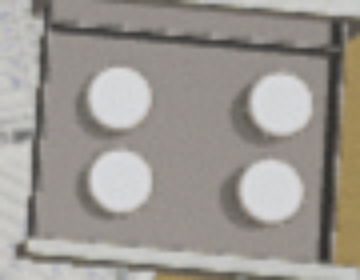

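All four jars are still at their first positions. Heading to the front-left jar.

Units first: shifts go in units of 50 mm. So -0.0465 m is -0.93, -0.0338 m is -0.676.

```bash
echo '[[[0.065, -0.676, -0.93, -0.1, 0], [0.065, -0.676, -0.93, -0.1, 0], [0.065, -0.676, -0.93, -0.1, 0], [0.065, -0.676, -0.93, -0.1, 0], [0.065, -0.676, -0.93, -0.1, 0]]]' > mv.in && python3 drive.py mv.in >/dev/null
echo '[[[0.065, -0.676, -0.93, 0, 0], [0.065, -0.676, -0.93, 0, 0], [0.065, 0, 0, 0, -7.2], [0.065, 0, 0, 0, -7.2], [0.065, 0, 0, 0, -7.2]]]' > mv.in && python3 drive.py mv.in
echo '[[[0.065, 0, 0, 0, 0]]]' > mv.in && python3 drive.py mv.in>/dev/null
python3 w.py 0.4555 -0.2442 0.093 180
python3 - <<'E'
from h import *
from jars import jars
w=cap("wrist","w7.png")
for p in [(.4552,-.2444),(.516,-.2451),(.5112,-.3623),(.4483,-.3526)]: print(proj(w,[*p,.09]))
E
```

```text
clock: 18.05
tool_pos: [0.4524, -0.2443, 0.2322]
ee_rot: [179.9, -0.2, -179.8]
wrist_force: [0.2, -0.1, 0.6]
finger_gap: 0.0653
gripper_force: 0.0
t 18.18 pos [ 0.4525 -0.2441  0.2327] rpy [ 1.799e+02 -1.000e-01  1.799e+02] F [ 0.4 -0.1 -0.2] gap 0.0652 TODO [-0.0033 -0.0003  0.1397] turn -0.1
(np.float64(279.6153945209838), np.float64(206.85345073375012))
(np.float64(278.9518287499367), np.float64(270.54420007440655))
(np.float64(156.0071982826919), np.float64(263.42852191243765))
(np.float64(156.91723275228605), np.float64(199.7389885067763))
```

View pics/w7.png

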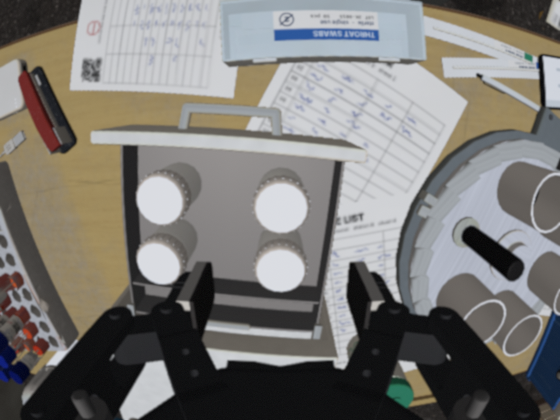

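The lids in the wrist view are at (281,206), (279,268), (160,200) and (157,260), within 2 mm of the top-camera estimates. Descending on jar A.

Scaled: 0.05 m is 1, 0.03 m is 0.6.

```bash
echo '[[[0.065, -0.066, 0.01, 1, 0], [0.065, 0, 0, 1, 0], [0.065, 0, 0, 0.6, 0], [0.065, 0, 0, 0.254, 0], [0.065, 0, 0, 0, 0]]]' > mv.in && python3 drive.py mv.in 20
echo '[[[0.03, 0, 0, 0, 0], [0.03, 0, 0, 0, 0], [0.03, 0, 0, 0, 0], [0.03, 0, 0, 0, 0]]]' > mv.in && python3 drive.py mv.in 20
python3 w.py 0.4555 -0.2442 0.090 180
```

```text
clock: 18.85
tool_pos: [0.456, -0.2437, 0.091]
ee_rot: [179.9, -0.1, 179.9]
wrist_force: [0.3, 0.0, -0.4]
finger_gap: 0.0652
gripper_force: 0.0
clock: 19.35
tool_pos: [0.4573, -0.2446, 0.0928]
ee_rot: [-179.9, 0.1, 180.0]
wrist_force: [0.9, 0.4, 7.0]
finger_gap: 0.0481
gripper_force: 21.2
t 19.35 pos [ 0.4573 -0.2446  0.0928] rpy [-1.799e+02  1.000e-01  1.800e+02] F [0.9 0.4 7. ] gap 0.0481 TODO [0.0018 0.0004 0.0028] turn -0.01
```

Scaled: -0.05 m is -1, -0.03 m is -0.6.

```bash
echo '[[[0.03, 0, 0, -0.2, 0], [0.03, 0, 0, -0.6, 0], [0.03, 0, 0, -1, 0], [0.03, 0, 0, -1, 0], [0.03, 0, 0, -0.34, 0]]]' > mv.in && python3 drive.py mv.in
cat > rims.py <<'E'
from h import *
from scipy.optimize import least_squares
def rim(c,p0):
    """white rim ring (radius 32.5 mm, z=.102): brightest spot along spokes, then circle fit"""
    g=cv2.GaussianBlur(cv2.cvtColor(c["pixels"],cv2.COLOR_RGB2GRAY),(0,0),.6).astype(np.float32); pts=[]
    for a in np.linspace(0,2*np.pi,48,endpoint=False):
        rr=np.arange(.026,.040,.0005); uv=np.array([proj(c,[p0[0]+r*np.cos(a),p0[1]+r*np.sin(a),.102]) for r in rr],np.float32)
        v=cv2.remap(g,uv[:,0][None],uv[:,1][None],cv2.INTER_LINEAR)[0]; i=v.argmax()
        if 0<i<len(rr)-1 and v[i]>150: pts.append([p0[0]+rr[i]*np.cos(a),p0[1]+rr[i]*np.sin(a)])
    pts=np.array(pts)
    if len(pts)<12: return None
    r=least_squares(lambda q:np.hypot(*(pts-q).T)-.0325,p0,loss="soft_l1",f_scale=.001); return r.x,len(pts),np.median(abs(r.fun))
def cups(C=(.5325,.0558),phi=-111.5):
    a=np.radians(phi+60*np.arange(1,6)); return np.c_[C[0]+.09*np.cos(a),C[1]+.09*np.sin(a)]
def measure(cams=("top","wrist")):
    for n in cams:
        c=cap(n)
        for k,p in zip("abcde",cups()):
            r=rim(c,p); print(n,k,p.round(4),None if r is None else (r[0].round(4),r[1],round(r[2],4)))
if __name__=="__main__": measure()
E
python3 rims.py; python3 jars.py; python3 w.py .6215 .0691 .25 180
```

```text
clock: 19.98
tool_pos: [0.4573, -0.2447, 0.2524]
ee_rot: [-179.8, 0.2, 180.0]
wrist_force: [0.4, -0.2, -1.8]
finger_gap: 0.0481
gripper_force: 21.0
top a [ 0.5885 -0.0146] (array([ 0.5915, -0.0139]), 29, np.float64(0.0012))
top b [0.6215 0.0691] (array([0.6242, 0.0698]), 31, np.float64(0.0013))
top c [0.5655 0.1395] (array([0.5705, 0.1403]), 25, np.float64(0.0008))
top d [0.4765 0.1262] (array([0.4814, 0.1301]), 27, np.float64(0.001))
top e [0.4435 0.0425] (array([0.4462, 0.0448]), 38, np.float64(0.0019))
wrist a [ 0.5885 -0.0146] (array([ 0.5905, -0.0143]), 47, np.float64(0.0004))
wrist b [0.6215 0.0691] (array([0.6246, 0.0692]), 47, np.float64(0.0003))
wrist c [0.5655 0.1395] None
wrist d [0.4765 0.1262] None
wrist e [0.4435 0.0425] (array([0.4465, 0.0447]), 42, np.float64(0.0003))
jar [363.9 218.2] [ 15  15 154] [ 0.5181 -0.2431  0.086 ]
t 20.12 pos [ 0.4566 -0.2442  0.2494] rpy [-1.799e+02  1.000e-01  1.800e+02] F [ 0.2  0.2 -0.2] gap 0.0481 TODO [-0.1648  0.3134 -0.0007] turn -0.02
```

The wrist rim fit is clean (0.3 mm residual) and shifts the carousel centre to about (0.5352, 0.0567). Carrying jar A to cup b.

```bash
sed -i 's/(.5325,.0558)/(.5352,.0567)/' rims.py; echo '[[[0.03, -0.56, 1.044, 0, 0], [0.03, -0.56, 1.044, 0, 0], [0.03, -0.56, 1.044, 0, 0], [0.03, -0.56, 1.044, 0, 0], [0.03, -0.56, 1.044, 0, 0]]]' > mv.in && python3 drive.py mv.in>/dev/null
echo '[[[0.03, -0.56, 1.044, 0, 0], [0.03, 0, 0, 0, 0], [0.03, 0, 0, 0, 0]]]' > mv.in && python3 drive.py mv.in
python3 -c "
from rims import *
measure(['wrist'])"; python3 w.py .6250 .0693 .1288 180; python3 jars.py
```

```text
clock: 21.12
tool_pos: [0.6234, 0.0693, 0.2466]
ee_rot: [-180.0, -0.2, -180.0]
wrist_force: [-0.3, -0.4, -1.4]
finger_gap: 0.0485
gripper_force: 21.1
wrist a [ 0.5912 -0.0137] (array([ 0.5912, -0.0139]), 46, np.float64(0.0002))
wrist b [0.6242 0.07  ] (array([0.6256, 0.0693]), 33, np.float64(0.0001))
wrist c [0.5682 0.1404] (array([0.5703, 0.1406]), 43, np.float64(0.0002))
wrist d [0.4792 0.1271] (array([0.4813, 0.1284]), 48, np.float64(0.0002))
wrist e [0.4462 0.0434] (array([0.447 , 0.0454]), 22, np.float64(0.0002))
t 21.18 pos [0.6235 0.0686 0.2472] rpy [-180.    -0.2  180. ] F [ 0.1 -0.1 -1.4] gap 0.0482 TODO [-0.0018  0.0008  0.1183] turn -0.04
jar [364.5 218.9] [ 15  15 171] [ 0.5162 -0.2449  0.086 ]
jar [404.9 220.4] [ 15  14 171] [ 0.5115 -0.3622  0.086 ]
jar [402.3 242.1] [ 15  15 174] [ 0.4483 -0.3524  0.086 ]
```

```bash
echo '[[[0.03, -0.054, 0.014, 0.6, 0], [0.03, 0, 0, 0.8, 0], [0.03, 0, 0, 0.5, 0], [0.03, 0, 0, 0.3, 0], [0.03, 0, 0, 0, 0]]]' > mv.in && python3 drive.py mv.in; python3 w.py .6262 .0693 .1288 180
echo '[[[0.03, 0, 0, 0.06, 0], [0.03, 0, 0, 0, 0]]]' > mv.in && python3 drive.py mv.in; echo '[[[0.03, 0, 0, 0.06, 0], [0.03, 0, 0, 0, 0]]]' > mv.in && python3 drive.py mv.in
```

```text
clock: 21.85
tool_pos: [0.6263, 0.0689, 0.1378]
ee_rot: [180.0, -0.1, 179.9]
wrist_force: [-0.0, -0.0, -1.1]
finger_gap: 0.0485
gripper_force: 21.1
t 21.85 pos [0.6263 0.0689 0.1378] rpy [ 1.800e+02 -1.000e-01  1.799e+02] F [-0.  -0.  -1.1] gap 0.0485 TODO [0.0001 0.0004 0.009 ] turn -0.1
clock: 22.1
tool_pos: [0.6278, 0.0698, 0.1366]
ee_rot: [180.0, 0.1, 180.0]
wrist_force: [0.6, 0.2, -0.2]
finger_gap: 0.048
gripper_force: 21.1
clock: 22.35
tool_pos: [0.6271, 0.07, 0.1325]
ee_rot: [180.0, 0.0, 180.0]
wrist_force: [-0.2, 0.0, -0.2]
finger_gap: 0.048
gripper_force: 21.1
```

```bash
for i in 1; do echo '[[[0.03, 0, 0, 0.04, 0], [0.03, 0, 0, 0, 0], [0.03, 0, 0, 0, 0]]]' > mv.in && python3 drive.py mv.in | egrep 'pos|wrist'; echo '[[[0.03, 0, 0, 0.04, 0], [0.03, 0, 0, 0, 0], [0.03, 0, 0, 0, 0]]]' > mv.in && python3 drive.py mv.in | egrep 'pos|wrist'; done
```

```text
tool_pos: [0.6271, 0.0699, 0.1305]
wrist_force: [0.4, -0.3, -0.8]
tool_pos: [0.6272, 0.0699, 0.1286]
wrist_force: [0.5, 0.1, -0.9]
```

```bash
for i in 1; do echo '[[[0.03, 0, 0, 0.04, 0], [0.03, 0, 0, 0, 0], [0.03, 0, 0, 0, 0]]]' > mv.in && python3 drive.py mv.in | egrep 'pos|wrist'; echo '[[[0.03, 0, 0, 0.04, 0], [0.03, 0, 0, 0, 0], [0.03, 0, 0, 0, 0]]]' > mv.in && python3 drive.py mv.in | egrep 'pos|wrist'; done
```

```text
tool_pos: [0.6272, 0.0699, 0.1267]
wrist_force: [-0.3, -0.2, 0.0]
tool_pos: [0.6273, 0.0699, 0.1247]
wrist_force: [-0.4, -0.0, 2.2]
```

```bash
echo '[[[0.052, 0, 0, 0, 0], [0.052, 0, 0, 0, 0], [0.062, 0, 0, 0, 0], [0.062, 0, 0, 0, 0], [0.062, 0, 0, -0.2, 0]]]' > mv.in && python3 drive.py mv.in; echo '[[[0.062, 0, 0, -0.6, 0], [0.062, 0, 0, -0.8, 0], [0.062, 0, 0, -0.9, 0], [0.062, 0, 0, 0, 0]]]' > mv.in && python3 drive.py mv.in|grep pos
python3 w.py .5165 -.2443 .25 180; python3 - <<'E'
from h import *
from rims import measure
c=cap("wrist","w8.png")
hsv=cv2.cvtColor(c["pixels"],cv2.COLOR_RGB2HSV); m=((hsv[...,2]>200)&(hsv[...,1]<30)).astype(np.uint8)
u,v=map(int,proj(c,[.6256,.0693,.126])); print("pred lid",u,v)
n,l,st,ce=cv2.connectedComponentsWithStats(m[v-70:v+70,u-70:u+70])
for i in range(1,n):
    if st[i,4]>150: q=ce[i]+[u-70,v-70]; print(q,st[i,2:],onz(c,*q,.122).round(4))
E
python3 jars.py
```

```text
clock: 24.48
tool_pos: [0.6264, 0.0699, 0.1339]
ee_rot: [180.0, -0.1, 180.0]
wrist_force: [0.3, -0.7, -0.3]
finger_gap: 0.0619
gripper_force: 0.0
tool_pos: [0.6293, 0.0699, 0.255]
t 24.98 pos [0.6293 0.0699 0.255 ] rpy [-180.     0.5  180. ] F [ 0.4 -0.2  0. ] gap 0.062 TODO [ 0.1128 -0.3142  0.004 ] turn -0.01
pred lid 279 202
[278.42168675 176.65060241] [ 140   97 7221] [0.6054 0.0684 0.122 ]
[231.92091837 252.20535714] [ 40  39 784] [0.6718 0.0281 0.122 ]
jar [364.5 218.9] [ 15  15 170] [ 0.5161 -0.2448  0.086 ]
jar [405.  220.5] [ 15  14 171] [ 0.5112 -0.3624  0.086 ]
jar [402.3 242.1] [ 15  15 175] [ 0.4484 -0.3525  0.086 ]
```

Scaled: -0.0524 m is -1.048, 0.0191 m is 0.382.

```bash
echo '[[[0.065, 0.382, -1.048, 0, 0], [0.065, 0.382, -1.048, 0, 0], [0.065, 0.382, -1.048, 0, 0], [0.065, 0.382, -1.048, 0, 0], [0.065, 0.382, -1.048, 0, 0]]]' > mv.in && python3 drive.py mv.in>/dev/null
echo '[[[0.065, 0.382, -1.048, 0.2, 0], [0.065, 0, 0, 0, 0], [0.065, 0, 0, 0, 0]]]' > mv.in && python3 drive.py mv.in
cat > lid.py <<'E'
from h import *
import sys
c=cap("wrist"); hsv=cv2.cvtColor(c["pixels"],cv2.COLOR_RGB2HSV); m=((hsv[...,2]>200)&(hsv[...,1]<30)).astype(np.uint8)
p=list(map(float,sys.argv[1:4])); u,v=map(int,proj(c,p)); print("pred",u,v)
n,l,st,ce=cv2.connectedComponentsWithStats(m[max(v-60,0):v+60,u-60:u+60])
for i in range(1,n):
    if st[i,4]>150: q=ce[i]+[u-60,max(v-60,0)]; print(q.round(1),st[i,2:],onz(c,*q,p[2]).round(4))
E
python3 lid.py .515 -.2446 .086;python3 w.py .515 -.2446 .09 180
```

```text
clock: 26.08
tool_pos: [0.5118, -0.2441, 0.2384]
ee_rot: [179.9, -0.1, 179.9]
wrist_force: [0.5, 0.1, 0.7]
finger_gap: 0.0651
gripper_force: 0.0
pred 279 204
[279.8 206.9] [  50   48 1888] [ 0.5176 -0.2442  0.086 ]
[333.7 238.1] [ 12  49 338] [ 0.5475 -0.1948  0.086 ]
t 26.12 pos [ 0.5123 -0.2435  0.2388] rpy [ 1.799e+02 -1.000e-01 -1.800e+02] F [-0.7  0.4  0. ] gap 0.065 TODO [-0.0029 -0.0013  0.1488] turn 0.02
```

```bash
echo '[[[0.065, -0.1, -0.012, 1, 0], [0.065, 0, 0, 1, 0], [0.065, 0, 0, 0.7, 0], [0.065, 0, 0, 0.274, 0], [0.065, 0, 0, 0, 0]]]' > mv.in && python3 drive.py mv.in 20
echo '[[[0.03, 0, 0, 0, 0], [0.03, 0, 0, 0, 0], [0.03, 0, 0, 0, 0], [0.03, 0, 0, 0, 0]]]' > mv.in && python3 drive.py mv.in 20
echo '[[[0.03, 0, 0, -0.2, 0], [0.03, 0, 0, -0.6, 0], [0.03, 0, 0, -1, 0], [0.03, 0, 0, -1, 0], [0.03, 0, 0, -0.4, 0]]]' > mv.in && python3 drive.py mv.in
python3 w.py .571 .1406 .1288 180
```

```text
clock: 26.75
tool_pos: [0.5176, -0.2439, 0.0905]
ee_rot: [180.0, -0.1, -179.9]
wrist_force: [1.1, -0.3, 0.4]
finger_gap: 0.0651
gripper_force: 0.0
clock: 27.25
tool_pos: [0.5186, -0.2456, 0.0926]
ee_rot: [-179.9, 0.2, 180.0]
wrist_force: [0.6, 2.0, 6.7]
finger_gap: 0.0481
gripper_force: 21.2
clock: 27.88
tool_pos: [0.5183, -0.246, 0.255]
ee_rot: [-179.8, 0.3, 180.0]
wrist_force: [-0.3, -0.6, -1.7]
finger_gap: 0.0482
gripper_force: 20.9
t 27.88 pos [ 0.5183 -0.246   0.255 ] rpy [-179.8    0.3  180. ] F [-0.3 -0.6 -1.7] gap 0.0482 TODO [-0.0519  0.387   0.1252] turn -0.03
```

Scaled: 0.055 m is 1.1, -0.0075 m is -0.15.

```bash
echo '[[[0.03, -0.15, 1.1, 0, 0], [0.03, -0.15, 1.1, 0, 0], [0.03, -0.15, 1.1, 0, 0], [0.03, -0.15, 1.1, 0, 0], [0.03, -0.15, 1.1, 0, 0]]]' > mv.in && python3 drive.py mv.in>/dev/null
echo '[[[0.03, -0.15, 1.1, 0, 0], [0.03, -0.15, 1.12, 0, 0], [0.03, 0, 0, 0, 0], [0.03, 0, 0, 0, 0]]]' > mv.in && python3 drive.py mv.in
python3 -c "
from rims import *
measure(['wrist'])"; python3 w.py .571 .1406 .1370 180; python3 jars.py
python3 - <<'E'
from h import *
t=cap("top"); s=cap("side"); w=cap("wrist")
cv2.imwrite("pics/m9.png",np.hstack([cv2.resize(t["pixels"][160:270,210:320],(380,380)),cv2.resize(s["pixels"][140:250,220:350],(400,380))])[:,:,::-1])
cv2.imwrite("pics/m9w.png",w["pixels"][:,:,::-1])
E
```

```text
clock: 29.0
tool_pos: [0.5698, 0.1407, 0.2509]
ee_rot: [-180.0, -0.0, -180.0]
wrist_force: [-0.0, -0.9, 0.2]
finger_gap: 0.0484
gripper_force: 21.0
wrist a [ 0.5912 -0.0137] (array([ 0.5914, -0.014 ]), 46, np.float64(0.0003))
wrist b [0.6242 0.07  ] (array([0.6254, 0.0701]), 30, np.float64(0.0005))
wrist c [0.5682 0.1404] (array([0.5705, 0.1406]), 35, np.float64(0.0002))
wrist d [0.4792 0.1271] (array([0.4813, 0.1286]), 48, np.float64(0.0001))
wrist e [0.4462 0.0434] (array([0.4471, 0.0455]), 48, np.float64(0.0002))
t 29.05 pos [0.5699 0.14   0.251 ] rpy [-180.    -0.   179.9] F [ 0.4 -0.3 -0.7] gap 0.0479 TODO [-0.0011  0.0006  0.114 ] turn -0.06
jar [399.5 226.2] [ 16  15 179] [ 0.4945 -0.346   0.086 ]
jar [402.1 243. ] [ 15  15 183] [ 0.4457 -0.3516  0.086 ]
```

View pics/m9.png

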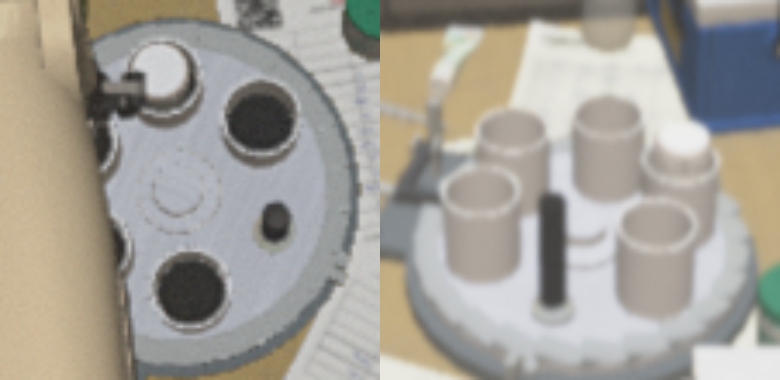

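Jar A stands upright in its cup: lid at (160,72) in the top crop and (684,140) in the side crop. The detection also shows the rear-right jar has been knocked to (0.494,-0.346). Placing jar B in cup c.

Scaled: 0.0006 m is 0.012, 0.04 m is 0.8.

```bash
echo '[[[0.03, -0.026, 0.012, 0.6, 0], [0.03, 0, 0, 0.8, 0], [0.03, 0, 0, 0.5, 0], [0.03, 0, 0, 0.36, 0], [0.03, 0, 0, 0.1, 0]]]' > mv.in && python3 drive.py mv.in |egrep 'pos|wrist';for i in 1; do echo '[[[0.03, 0, 0, 0.04, 0], [0.03, 0, 0, 0, 0], [0.03, 0, 0, 0, 0]]]' > mv.in && python3 drive.py mv.in | egrep 'pos|wrist'; echo '[[[0.03, 0, 0, 0.04, 0], [0.03, 0, 0, 0, 0], [0.03, 0, 0, 0, 0]]]' > mv.in && python3 drive.py mv.in | egrep 'pos|wrist'; echo '[[[0.03, 0, 0, 0.04, 0], [0.03, 0, 0, 0, 0], [0.03, 0, 0, 0, 0]]]' > mv.in && python3 drive.py mv.in | egrep 'pos|wrist'; done
```

```text
tool_pos: [0.5705, 0.1405, 0.1316]
wrist_force: [-0.4, 0.3, -0.4]
tool_pos: [0.5719, 0.1415, 0.1317]
wrist_force: [-0.1, -0.7, -0.5]
tool_pos: [0.5713, 0.1416, 0.1288]
wrist_force: [1.0, 0.5, 0.5]
tool_pos: [0.5714, 0.1416, 0.1269]
wrist_force: [-0.1, -0.1, 0.5]
```

Scaled: 0.002 m is 0.04.

```bash
echo '[[[0.03, 0, 0, 0.04, 0], [0.03, 0, 0, 0, 0], [0.03, 0, 0, 0, 0]]]' > mv.in && python3 drive.py mv.in | egrep 'pos|wrist'; echo '[[[0.052, 0, 0, 0, 0], [0.052, 0, 0, 0, 0], [0.062, 0, 0, 0, 0], [0.062, 0, 0, 0, 0], [0.062, 0, 0, -0.2, 0]]]' > mv.in && python3 drive.py mv.in|egrep 'pos|wrist'; echo '[[[0.062, 0, 0, -0.6, 0], [0.062, 0, 0, -0.8, 0], [0.062, 0, 0, -0.9, 0], [0.062, 0, 0, 0, 0]]]' > mv.in && python3 drive.py mv.in|egrep 'pos|wrist'; python3 jars.py; python3 w.py .4457 -.3516 .25 180
```

```text
tool_pos: [0.5714, 0.1416, 0.1249]
wrist_force: [1.0, 1.1, 1.1]
tool_pos: [0.5707, 0.1414, 0.1343]
wrist_force: [-0.2, 0.1, 0.5]
tool_pos: [0.5736, 0.1418, 0.255]
wrist_force: [1.2, -1.5, -0.4]
jar [399.5 226.1] [ 16  15 179] [ 0.4947 -0.3459  0.086 ]
jar [402.1 243. ] [ 15  15 183] [ 0.4457 -0.3516  0.086 ]
t 32.55 pos [0.5725 0.1416 0.2525] rpy [180.    0.3 180. ] F [ 0.8  0.2 -0.1] gap 0.062 TODO [ 0.1267 -0.4933  0.0015] turn -0.02
```

```bash
echo '[[[0.065, 0.282, -1.096, 0, 0], [0.065, 0.282, -1.096, 0, 0], [0.065, 0.282, -1.096, 0, 0], [0.065, 0.282, -1.096, 0, 0], [0.065, 0.282, -1.096, 0, 0]]]' > mv.in && python3 drive.py mv.in>/dev/null
echo '[[[0.065, 0.282, -1.096, 0, 0], [0.065, 0.282, -1.096, 0, 0], [0.065, 0.282, -1.096, 0, 0], [0.065, 0.282, -1.096, 0.2, 0], [0.065, 0, 0, 0, 0]]]' > mv.in && python3 drive.py mv.in|grep pos
python3 lid.py .4457 -.3516 .086; python3 lid.py .4947 -.3459 .086; python3 w.py .4465 -.3514 .09 180; python3 -c "
from rims import *
measure(['top'])"
```

```text
tool_pos: [0.4423, -0.3545, 0.2372]
pred 283 204
[292.5 148.7] [ 120   15 1063] [ 0.3967 -0.3438  0.086 ]
[284.5 206.7] [  52   49 1967] [ 0.4474 -0.3506  0.086 ]
[291.  251.2] [  49   28 1130] [ 0.4901 -0.3445  0.086 ]
pred 287 254
[281.8 210. ] [  51   37 1583] [ 0.4512 -0.3508  0.086 ]
[288.3 256.2] [  48   44 1649] [ 0.4961 -0.3448  0.086 ]
t 33.9 pos [ 0.4434 -0.3514  0.2383] rpy [ 1.798e+02 -1.000e-01  1.799e+02] F [0.3 0.6 0.1] gap 0.065 TODO [-0.0034 -0.0004  0.1483] turn -0.11
top a [ 0.5912 -0.0137] (array([ 0.5915, -0.0138]), 28, np.float64(0.0009))
top b [0.6242 0.07  ] (array([0.6256, 0.0696]), 17, np.float64(0.0018))
top c [0.5682 0.1404] (array([0.5714, 0.1403]), 15, np.float64(0.0008))
top d [0.4792 0.1271] (array([0.4821, 0.1303]), 28, np.float64(0.0009))
top e [0.4462 0.0434] (array([0.4481, 0.0455]), 32, np.float64(0.001))
```

```bash
echo '[[[0.065, -0.08, 0.016, 1, 0], [0.065, 0, 0, 1, 0], [0.065, 0, 0, 0.7, 0], [0.065, 0, 0, 0.266, 0], [0.065, 0, 0, 0, 0]]]' > mv.in && python3 drive.py mv.in 20
echo '[[[0.03, 0, 0, 0, 0], [0.03, 0, 0, 0, 0], [0.03, 0, 0, 0, 0], [0.03, 0, 0, 0, 0]]]' > mv.in && python3 drive.py mv.in 20
echo '[[[0.03, 0, 0, -0.2, 0], [0.03, 0, 0, -0.6, 0], [0.03, 0, 0, -1, 0], [0.03, 0, 0, -1, 0], [0.03, 0, 0, -0.4, 0]]]' > mv.in && python3 drive.py mv.in
python3 jars.py; python3 w.py .482 .1286 .25 180
```

```text
clock: 34.58
tool_pos: [0.4486, -0.3497, 0.0914]
ee_rot: [179.9, -0.0, -179.9]
wrist_force: [0.6, -0.4, 0.2]
finger_gap: 0.0648
gripper_force: 0.0
clock: 35.08
tool_pos: [0.4493, -0.3516, 0.0934]
ee_rot: [-179.9, 0.2, 180.0]
wrist_force: [0.2, 2.2, 6.7]
finger_gap: 0.0481
gripper_force: 21.2
clock: 35.7
tool_pos: [0.4491, -0.352, 0.2558]
ee_rot: [-179.8, 0.2, 180.0]
wrist_force: [0.4, -0.7, -0.7]
finger_gap: 0.0482
gripper_force: 21.0
jar [399.2 224.8] [ 16  14 135] [ 0.4987 -0.3451  0.086 ]
t 35.75 pos [ 0.4495 -0.3524  0.2574] rpy [-179.7    0.3  180. ] F [ 0.2 -0.7  1.3] gap 0.0484 TODO [-0.0323  0.481   0.0047] turn -0.03
```

Scaled: 0.0534 m is 1.068, -0.0037 m is -0.074.

```bash
echo '[[[0.03, -0.074, 1.068, 0, 0], [0.03, -0.074, 1.068, 0, 0], [0.03, -0.074, 1.068, 0, 0], [0.03, -0.074, 1.068, 0, 0], [0.03, -0.074, 1.068, 0, 0]]]' > mv.in && python3 drive.py mv.in>/dev/null
echo '[[[0.03, -0.074, 1.068, 0, 0], [0.03, -0.074, 1.068, 0, 0], [0.03, -0.074, 1.068, 0, 0], [0.03, -0.074, 1.07, 0, 0], [0.03, 0, 0, 0, 0]]]' > mv.in && python3 drive.py mv.in>/dev/null
echo '[[[0.03, 0, 0, 0, 0]]]' > mv.in && python3 drive.py mv.in>/dev/null
python3 -c "
from rims import *
measure(['wrist'])"; python3 w.py .482 .1286 .1310 180; python3 jars.py
```

```text
wrist a [ 0.5912 -0.0137] (array([ 0.5909, -0.0136]), 27, np.float64(0.0002))
wrist b [0.6242 0.07  ] (array([0.6248, 0.0694]), 13, np.float64(0.0003))
wrist c [0.5682 0.1404] (array([0.566 , 0.1382]), 18, np.float64(0.0025))
wrist d [0.4792 0.1271] (array([0.4813, 0.1287]), 34, np.float64(0.0002))
wrist e [0.4462 0.0434] (array([0.4471, 0.0454]), 48, np.float64(0.0001))
t 37.17 pos [0.4815 0.1291 0.2512] rpy [-180.    -0.   179.9] F [ 0.7 -0.9 -1.5] gap 0.0482 TODO [-0.0006 -0.0004  0.1202] turn -0.05
jar [399.5 226.2] [ 16  15 181] [ 0.4946 -0.3458  0.086 ]
```

```bash
echo '[[[0.03, -0.016, -0.008, 0.6, 0], [0.03, 0, 0, 0.8, 0], [0.03, 0, 0, 0.54, 0], [0.03, 0, 0, 0.36, 0], [0.03, 0, 0, 0.1, 0]]]' > mv.in && python3 drive.py mv.in |egrep 'pos|wrist';for i in 1; do echo '[[[0.03, 0, 0, 0.04, 0], [0.03, 0, 0, 0, 0], [0.03, 0, 0, 0, 0]]]' > mv.in && python3 drive.py mv.in | egrep 'pos|wrist'; echo '[[[0.03, 0, 0, 0.04, 0], [0.03, 0, 0, 0, 0], [0.03, 0, 0, 0, 0]]]' > mv.in && python3 drive.py mv.in | egrep 'pos|wrist'; echo '[[[0.03, 0, 0, 0.03, 0], [0.03, 0, 0, 0, 0], [0.03, 0, 0, 0, 0]]]' > mv.in && python3 drive.py mv.in | egrep 'pos|wrist'; done
```

```text
tool_pos: [0.4818, 0.1279, 0.1304]
wrist_force: [-0.7, 0.1, -0.6]
tool_pos: [0.4831, 0.1294, 0.1303]
wrist_force: [0.6, 0.1, -0.8]
tool_pos: [0.4828, 0.1295, 0.1277]
wrist_force: [0.3, 0.1, 0.5]
tool_pos: [0.4827, 0.1295, 0.1261]
wrist_force: [0.6, -0.2, 1.3]
```

Scaled: 0.001 m is 0.02.

```bash
echo '[[[0.03, 0, 0, 0.02, 0], [0.052, 0, 0, 0, 0], [0.052, 0, 0, 0, 0], [0.062, 0, 0, 0, 0], [0.062, 0, 0, 0, 0]]]' > mv.in && python3 drive.py mv.in|egrep 'pos|wrist'; echo '[[[0.062, 0, 0, -0.2, 0], [0.062, 0, 0, -0.6, 0], [0.062, 0, 0, -0.8, 0], [0.062, 0, 0, -0.9, 0], [0.062, 0, 0, 0, 0]]]' > mv.in && python3 drive.py mv.in|egrep 'pos|wrist'; python3 jars.py; python3 w.py .4955 -.3454 .25 180
```

```text
tool_pos: [0.4824, 0.1294, 0.1249]
wrist_force: [-0.3, 0.0, 0.7]
tool_pos: [0.4848, 0.1297, 0.2546]
wrist_force: [0.0, 0.2, -0.9]
jar [399.4 226.2] [ 16  15 185] [ 0.4947 -0.3456  0.086 ]
t 40.27 pos [0.4837 0.1296 0.2523] rpy [180.    0.3 180. ] F [ 0.3 -0.1 -0.9] gap 0.062 TODO [-0.0118 -0.475   0.0021] turn -0.01
```

```bash
echo '[[[0.065, -0.02, -1.056, 0, 0], [0.065, -0.02, -1.056, 0, 0], [0.065, -0.02, -1.056, 0, 0], [0.065, -0.02, -1.056, 0, 0], [0.065, -0.02, -1.056, 0, 0]]]' > mv.in && python3 drive.py mv.in>/dev/null
echo '[[[0.065, -0.02, -1.056, 0, 0], [0.065, -0.02, -1.056, 0, 0], [0.065, -0.02, -1.056, 0, 0], [0.065, -0.02, -1.056, 0.2, 0], [0.065, 0, 0, 0, 0]]]' > mv.in && python3 drive.py mv.in|grep pos
echo '[[[0.065, 0, 0, 0, 0]]]' > mv.in && python3 drive.py mv.in>/dev/null
python3 lid.py .4947 -.3456 .086; python3 w.py .4960 -.3450 .09 180
```

```text
tool_pos: [0.4901, -0.3487, 0.2369]
pred 279 204
[279.9 206.3] [  51   49 1958] [ 0.496 -0.345  0.086]
t 41.7 pos [ 0.491  -0.3446  0.2392] rpy [ 1.799e+02 -1.000e-01 -1.800e+02] F [-0.1  0.  -0.3] gap 0.0652 TODO [-0.0052 -0.0006  0.1492] turn 0.01
```

Lid confirmed at (0.496, -0.345).

```bash
echo '[[[0.065, -0.096, -0.008, 1, 0], [0.065, 0, 0, 1, 0], [0.065, 0, 0, 0.7, 0], [0.065, 0, 0, 0.284, 0], [0.065, 0, 0, 0, 0]]]' > mv.in && python3 drive.py mv.in 20
echo '[[[0.03, 0, 0, 0, 0], [0.03, 0, 0, 0, 0], [0.03, 0, 0, 0, 0], [0.03, 0, 0, 0, 0]]]' > mv.in && python3 drive.py mv.in 20
echo '[[[0.03, 0, 0, -0.2, 0], [0.03, 0, 0, -0.6, 0], [0.03, 0, 0, -1, 0], [0.03, 0, 0, -1, 0], [0.03, 0, 0, -0.4, 0]]]' > mv.in && python3 drive.py mv.in
python3 w.py .448 .0455 .25 180
```

```text
clock: 42.32
tool_pos: [0.4963, -0.3451, 0.0908]
ee_rot: [180.0, -0.0, -179.9]
wrist_force: [0.4, 0.2, 1.1]
finger_gap: 0.0648
gripper_force: 0.0
clock: 42.82
tool_pos: [0.4973, -0.3468, 0.0928]
ee_rot: [-179.9, 0.2, 180.0]
wrist_force: [-0.0, 1.2, 6.7]
finger_gap: 0.0481
gripper_force: 21.2
clock: 43.45
tool_pos: [0.4971, -0.3473, 0.2553]
ee_rot: [-179.8, 0.2, 180.0]
wrist_force: [-0.3, -0.2, -0.9]
finger_gap: 0.0478
gripper_force: 21.0
t 43.45 pos [ 0.4971 -0.3473  0.2553] rpy [-179.8    0.2  180. ] F [-0.3 -0.2 -0.9] gap 0.0478 TODO [0.0493 0.3927 0.0034] turn -0.03
```

```bash
echo '[[[0.03, 0.14, 1.122, 0, 0], [0.03, 0.14, 1.122, 0, 0], [0.03, 0.14, 1.122, 0, 0], [0.03, 0.14, 1.122, 0, 0], [0.03, 0.14, 1.122, 0, 0]]]' > mv.in && python3 drive.py mv.in>/dev/null
echo '[[[0.03, 0.14, 1.122, 0, 0], [0.03, 0.14, 1.122, 0, 0], [0.03, 0, 0, 0, 0], [0.03, 0, 0, 0, 0]]]' > mv.in && python3 drive.py mv.in>/dev/null
python3 -c "
from rims import *
measure(['wrist'])"; python3 w.py .448 .0455 .1310 180
```

```text
wrist a [ 0.5912 -0.0137] (array([ 0.5901, -0.0134]), 19, np.float64(0.0004))
wrist b [0.6242 0.07  ] (array([0.6252, 0.0695]), 28, np.float64(0.0002))
wrist c [0.5682 0.1404] (array([0.571 , 0.1423]), 16, np.float64(0.0006))
wrist d [0.4792 0.1271] (array([0.4808, 0.1286]), 37, np.float64(0.0004))
wrist e [0.4462 0.0434] (array([0.447 , 0.0453]), 33, np.float64(0.0001))
t 44.62 pos [0.4477 0.0458 0.2512] rpy [-180.     0.   179.9] F [ 0.  -1.5 -0.5] gap 0.048 TODO [-0.0002 -0.0002  0.1202] turn -0.05
```

Scaled: 0.04 m is 0.8, 0.03 m is 0.6.

```bash
echo '[[[0.03, -0.004, -0.006, 0.6, 0], [0.03, 0, 0, 0.8, 0], [0.03, 0, 0, 0.54, 0], [0.03, 0, 0, 0.36, 0], [0.03, 0, 0, 0.1, 0]]]' > mv.in && python3 drive.py mv.in |egrep 'pos|wrist';for i in 1; do echo '[[[0.03, 0, 0, 0.04, 0], [0.03, 0, 0, 0, 0], [0.03, 0, 0, 0, 0]]]' > mv.in && python3 drive.py mv.in | egrep 'pos|wrist'; echo '[[[0.03, 0, 0, 0.04, 0], [0.03, 0, 0, 0, 0], [0.03, 0, 0, 0, 0]]]' > mv.in && python3 drive.py mv.in | egrep 'pos|wrist'; echo '[[[0.03, 0, 0, 0.03, 0], [0.03, 0, 0, 0, 0], [0.03, 0, 0, 0, 0]]]' > mv.in && python3 drive.py mv.in | egrep 'pos|wrist'; done
```

```text
tool_pos: [0.447, 0.0447, 0.1297]
wrist_force: [0.6, 0.2, -0.2]
tool_pos: [0.4481, 0.0461, 0.1295]
wrist_force: [0.8, 0.5, 0.0]
tool_pos: [0.4478, 0.0462, 0.127]
wrist_force: [1.5, -1.2, 0.0]
tool_pos: [0.4477, 0.0462, 0.1254]
wrist_force: [0.4, -1.3, 1.9]
```

Scaled: 0.001 m is 0.02.

```bash
echo '[[[0.03, 0, 0, 0.02, 0], [0.052, 0, 0, 0, 0], [0.052, 0, 0, 0, 0], [0.062, 0, 0, 0, 0], [0.062, 0, 0, 0, 0]]]' > mv.in && python3 drive.py mv.in|egrep 'pos|wrist'; echo '[[[0.062, 0, 0, -0.2, 0], [0.062, 0, 0, -0.6, 0], [0.062, 0, 0, -0.8, 0], [0.062, 0, 0, -0.9, 0], [0.062, 0, 0, 0, 0]]]' > mv.in && python3 drive.py mv.in|egrep 'pos|wrist'
echo '[[[0, 0.344, -1.106, 0, 0], [0, 0.344, -1.106, 0, 0], [0, 0.344, -1.106, 0, 0], [0, 0.344, -1.106, 0, 0], [0, 0.344, -1.106, 0, 0]]]' > mv.in && python3 drive.py mv.in>/dev/null
echo '[[[0, 0.344, -1.106, 0, 4.7], [0, 0, 0, 0, 0], [0, 0, 0, 0, 0]]]' > mv.in && python3 drive.py mv.in; python3 jars.py; python3 w.py .345 -.286 .097 175.3
python3 - <<'E'
from h import *
w=cap("wrist","w10.png"); t=cap("top"); s=cap("side")
cv2.imwrite("pics/m10.png",np.hstack([cv2.resize(t["pixels"][160:300,210:350],(400,400)),cv2.resize(s["pixels"][140:270,220:350],(400,400))])[:,:,::-1])
for p in [(.4065,-.1716,.1),(.3869,-.4089,.1)]: print(proj(w,p))
E
```

```text
tool_pos: [0.4475, 0.0462, 0.1242]
wrist_force: [0.4, 0.5, 0.5]
tool_pos: [0.4498, 0.0461, 0.2536]
wrist_force: [0.5, -0.4, 0.1]
clock: 48.62
tool_pos: [0.3438, -0.285, 0.2487]
ee_rot: [179.9, -0.1, 175.3]
wrist_force: [0.0, -0.1, -0.4]
finger_gap: -0.0001
gripper_force: 0.0
t 48.67 pos [ 0.3441 -0.2845  0.2488] rpy [179.9  -0.  175.3] F [-0.6 -0.4 -0.2] gap 0.0001 TODO [-0.0011 -0.0017  0.1518] turn 0.04
(np.float64(401.98072017648997), np.float64(254.8790858967369))
(np.float64(154.9325533198836), np.float64(254.54939497771932))
```

View pics/m10.png

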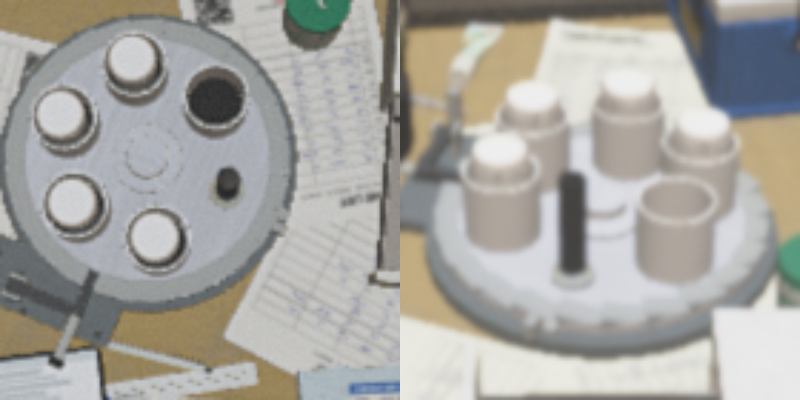

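All four jars stand upright in their own cups with the lids up. The pawl is in the teeth and the tab is still at the lug. Now pushing the drawer home.

Scaled: 0.05 m is 1, 0.04 m is 0.8.

```bash
echo '[[[0, 0, -0.04, 1, 0], [0, 0, 0, 1, 0], [0, 0, 0, 0.8, 0], [0, 0, 0, 0.236, 0], [0, 0, 0, 0, 0]]]' > mv.in && python3 drive.py mv.in|egrep 'pos|wrist'
echo '[[[0, -0.4, 0, 0, 0], [0, -0.24, 0, 0, 0], [0, -0.16, 0, 0, 0], [0, -0.16, 0, 0, 0], [0, -0.2, 0, 0, 0]]]' > mv.in && python3 drive.py mv.in|egrep 'pos|wrist'
echo '[[[0, -0.3, 0, 0, 0], [0, -0.3, 0, 0, 0], [0, -0.3, 0, 0, 0], [0, -0.3, 0, 0, 0], [0, -0.3, 0, 0, 0]]]' > mv.in && python3 drive.py mv.in|egrep 'pos|wrist'
python3 w.py .55 -.302 .097 175.3
```

```text
tool_pos: [0.3443, -0.2869, 0.0976]
wrist_force: [0.2, 0.2, -0.0]
tool_pos: [0.4021, -0.2923, 0.0976]
wrist_force: [-1.1, -0.2, 0.1]
tool_pos: [0.4776, -0.2985, 0.0973]
wrist_force: [-1.5, -0.8, -0.4]
t 50.7 pos [ 0.4776 -0.2985  0.0973] rpy [180.   -0.  175.3] F [-1.5 -0.8 -0.4] gap -0.0 TODO [-0.0724  0.0025  0.0003] turn -0.01
```

```bash
echo '[[[0, -0.3, 0, 0, 0], [0, -0.24, 0, 0, 0], [0, -0.24, 0, 0, 0], [0, -0.2, 0, 0, 0], [0, 0, 0, 0, 0]]]' > mv.in && python3 drive.py mv.in|egrep 'pos|wrist'
echo '[[[0, -0.12, 0, 0, 0], [0, -0.12, 0, 0, 0], [0, 0, 0, 0, 0]]]' > mv.in && python3 drive.py mv.in|egrep 'pos|wrist'
echo '[[[0, -0.08, 0, 0, 0], [0, -0.06, 0, 0, 0], [0, 0, 0, 0, 0]]]' > mv.in && python3 drive.py mv.in|egrep 'pos|wrist'
```

```text
tool_pos: [0.5265, -0.3025, 0.0975]
wrist_force: [0.2, 0.8, 0.9]
tool_pos: [0.538, -0.3036, 0.0976]
wrist_force: [-0.5, 0.7, 0.6]
tool_pos: [0.5446, -0.3041, 0.0975]
wrist_force: [-1.1, -0.7, -0.6]
```

```bash
for i in 1; do echo '[[[0, -0.06, 0, 0, 0], [0, 0, 0, 0, 0]]]' > mv.in && python3 drive.py mv.in|egrep 'pos|wrist'; echo '[[[0, -0.06, 0, 0, 0], [0, 0, 0, 0, 0]]]' > mv.in && python3 drive.py mv.in|egrep 'pos|wrist'; echo '[[[0, -0.06, 0, 0, 0], [0, 0, 0, 0, 0]]]' > mv.in && python3 drive.py mv.in|egrep 'pos|wrist'; done
python3 - <<'E'
from h import *
t=cap("top","top11.png"); g=cv2.cvtColor(t["pixels"],cv2.COLOR_RGB2GRAY)
a=g[190:225,395:412].mean(1).round().astype(int); print(list(zip(range(190,225),a)))
for v in (196,200,204,208): print(v,onz(t,403,v,.1).round(4),onz(t,403,v,.13).round(4))
E
```

```text
tool_pos: [0.5454, -0.3041, 0.0975]
wrist_force: [-7.3, -0.6, 5.2]
tool_pos: [0.5489, -0.3045, 0.0975]
wrist_force: [-6.0, 0.2, 2.7]
tool_pos: [0.5532, -0.3049, 0.0975]
wrist_force: [-2.5, -0.4, 0.7]
[(190, np.int64(148)), (191, np.int64(150)), (192, np.int64(151)), (193, np.int64(154)), (194, np.int64(155)), (195, np.int64(157)), (196, np.int64(157)), (197, np.int64(159)), (198, np.int64(160)), (199, np.int64(160)), (200, np.int64(161)), (201, np.int64(162)), (202, np.int64(163)), (203, np.int64(163)), (204, np.int64(163)), (205, np.int64(164)), (206, np.int64(163)), (207, np.int64(165)), (208, np.int64(165)), (209, np.int64(166)), (210, np.int64(165)), (211, np.int64(166)), (212, np.int64(166)), (213, np.int64(165)), (214, np.int64(166)), (215, np.int64(166)), (216, np.int64(166)), (217, np.int64(166)), (218, np.int64(167)), (219, np.int64(166)), (220, np.int64(166)), (221, np.int64(167)), (222, np.int64(166)), (223, np.int64(166)), (224, np.int64(166))]
196 [ 0.581 -0.356  0.1  ] [ 0.5757 -0.3491  0.13  ]
200 [ 0.5692 -0.3556  0.1   ] [ 0.5642 -0.3487  0.13  ]
204 [ 0.5575 -0.3552  0.1   ] [ 0.5527 -0.3483  0.13  ]
208 [ 0.5458 -0.3548  0.1   ] [ 0.5412 -0.3479  0.13  ]
```

The catch resisted at about 7 N and then eased. Continuing to the back stop.

```bash
for i in 1; do echo '[[[0, -0.06, 0, 0, 0], [0, 0, 0, 0, 0]]]' > mv.in && python3 drive.py mv.in|egrep 'pos|wrist'; echo '[[[0, -0.06, 0, 0, 0], [0, 0, 0, 0, 0]]]' > mv.in && python3 drive.py mv.in|egrep 'pos|wrist'; echo '[[[0, -0.06, 0, 0, 0], [0, 0, 0, 0, 0]]]' > mv.in && python3 drive.py mv.in|egrep 'pos|wrist'; done
```

```text
tool_pos: [0.5561, -0.3051, 0.0974]
wrist_force: [-4.5, -0.7, 1.9]
tool_pos: [0.5562, -0.305, 0.0974]
wrist_force: [-13.3, -0.9, 7.4]
tool_pos: [0.5564, -0.305, 0.0974]
wrist_force: [-21.6, 0.2, 13.2]
```

Units first: shifts go in units of 50 mm. So -0.05 m is -1, 0.045 m is 0.9.

```bash
echo '[[[0, 0.24, 0, 0, 0], [0, 0.5, 0, 0, 0], [0, 0.9, 0, -0.4, 0], [0, 0.9, 0, -0.8, 0], [0, 0.8, 0, -1, 0]]]' > mv.in && python3 drive.py mv.in|egrep 'pos|wrist'
echo '[[[0, 0, 1, -0.8, 0], [0, 0, 1.2, 0, 0], [0, 0, 1.2, 0, 0], [0, 0, 1.2, 0, 0], [0, 0, 0, 0, 0]]]' > mv.in && python3 drive.py mv.in|egrep 'pos|wrist'
python3 - <<'E'
from h import *
t=cap("top","top12.png"); g=t["pixels"].astype(int)
for col in (350,360,425): print(col,[(v,g[v,col-1:col+2].mean(0).round().astype(int).tolist()) for v in range(194,222)])
for P in [(.561,-.3,.1),(.573,-.3,.13),(.573,-.19,.13),(.573,-.2,.1),(.561,-.2,.1)]: print(P,proj(t,P))
from rims import measure
measure(["top"])
E
```

```text
tool_pos: [0.3959, -0.2912, 0.2066]
wrist_force: [-0.2, 0.7, 0.5]
tool_pos: [0.4162, -0.0598, 0.2458]
wrist_force: [0.5, 0.2, -0.1]
350 [(194, [132, 127, 122]), (195, [194, 194, 190]), (196, [195, 196, 194]), (197, [191, 192, 187]), (198, [165, 163, 148]), (199, [98, 94, 85]), (200, [95, 91, 82]), (201, [94, 90, 80]), (202, [96, 92, 80]), (203, [140, 134, 126]), (204, [201, 200, 197]), (205, [199, 198, 195]), (206, [197, 196, 193]), (207, [196, 197, 193]), (208, [197, 197, 193]), (209, [199, 197, 195]), (210, [197, 195, 193]), (211, [197, 197, 194]), (212, [197, 196, 193]), (213, [196, 196, 193]), (214, [197, 196, 193]), (215, [197, 196, 194]), (216, [196, 196, 192]), (217, [198, 196, 194]), (218, [196, 195, 191]), (219, [196, 195, 192]), (220, [198, 197, 194]), (221, [196, 196, 193])]
360 [(194, [103, 97, 87]), (195, [144, 141, 134]), (196, [197, 198, 197]), (197, [193, 195, 194]), (198, [186, 186, 182]), (199, [147, 146, 132]), (200, [98, 94, 86]), (201, [93, 89, 79]), (202, [95, 91, 84]), (203, [101, 94, 84]), (204, [126, 112, 84]), (205, [155, 133, 89]), (206, [154, 143, 120]), (
[... 1098 characters left out ...]
))
(0.573, -0.3, 0.13) (np.float64(385.7589526291399), np.float64(196.977329323076))
(0.573, -0.19, 0.13) (np.float64(347.06519832612554), np.float64(197.0400750493556))
(0.573, -0.2, 0.1) (np.float64(349.2457721880016), np.float64(198.79943739272494))
(0.561, -0.2, 0.1) (np.float64(349.33336914413655), np.float64(202.88865246344307))
top a [ 0.5912 -0.0137] (array([ 0.5914, -0.0139]), 29, np.float64(0.0011))
top b [0.6242 0.07  ] (array([0.6257, 0.0694]), 15, np.float64(0.0013))
top c [0.5682 0.1404] (array([0.5713, 0.1403]), 18, np.float64(0.0007))
top d [0.4792 0.1271] (array([0.4824, 0.1307]), 25, np.float64(0.0011))
top e [0.4462 0.0434] (array([0.4481, 0.0447]), 25, np.float64(0.0007))
```

The drawer front strip is at its home line within the measurement error, and the hard stop was felt after the catch. The cups have not moved. Handing in.

```bash
python3 -c "
from station import manip
print(manip.hand_in())"
```

```text
the job is handed in; nothing more can be done
None
```

The job is handed in, though hand-in returned no verdict: the carousel is back on its start stop with the pawl in the teeth, all four jars stand lid-up in their own cups, and the drawer is pushed past its catch to its back stop.

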